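# Take the bike-lock key off its quick-coupling dock

### The arm

A 6-joint arm with a two-finger parallel gripper is mounted at the origin on the work surface. World frame = base frame: x ahead of the robot, y to its left, z up, the work surface at z = 0. Lengths are in m, angles in rad, forces in N, time in s.
With the tool pointing down it reaches from about 0.275 to 0.975 m from the base axis. Payload 8.4 kg.
Tool frame: the origin (TCP) lies midway between the tips of the shut fingers; the grasp point (between the pads) lies 19 mm behind it (robot.pinch_z is the distance from the TCP to the grasp point, in m); x points along the fingers, y is the direction in which the jaws open and shut, and the axes are right-handed (so a half turn about x gives the same grasp; the last joint's range is limited). The gripper opens to 92 mm and grips with 3 to 60 N. Pads are 20 mm wide; open, the fingers measure 128 mm over their backs; the gripper's body (75 mm by 189 mm) begins 69 mm behind the grasp point.
Start: joints at [1.346, 0.353, 1.633, -0, 1.155, -0.002], TCP at [0.138, 0.61, 0.215] pointing down, gripper open.
Joint ranges: [-2.63, 2.63], [-0.92, 2.1], [0.06, 2.66], [-1.3, 4.44], [0, 2.69], [-3.02, 3.02]. Speed limits (rad/s): [2.22, 2.22, 2.79, 3.14, 3.14, 3.14].

### API

Orientations are given as a unit quaternion [x, y, z, w].
In Python, from cell import robot gives the robot as it stands.
- The arm moves only by the tool send_rows, never from a script. Its argument "moves" is a list of rows, each a list of 5 numbers: the shift along the tool's x, y, z in mm, then the turn about the tool's x in rad, then the closure in counts, from 0 (fully open) to 255 (shut). In form: [[dx, dy, dz, spin, hand], ...]. A call has 1 to 5 rows; each row is the pose to reach, as a shift and turn from the pose commanded when the call began, along the tool's axes at that moment; what a row does not reach only later rows make up. A row lasts 1/8 s, in which the tool goes at most 62.5 mm and 10.7 degrees, less where a joint would pass 70% of its speed; a pose out of reach is approached as far as the arm can. A call with a gripper value outside its range is refused whole. The fingers move at their own pace and stop on an object; "squeeze" is the grip in N (left out, the last holds). Time passes only in rows, so rows that repeat a pose let the fingers close. It gives the time, the measured TCP pose, the force and the opening at its end, in the units of the state.
- robot.get_obs(): the state, without advancing time (a new reading comes with each control period).
- robot.read_camera(name): name is "scene" or "top" or "wrist"; returns a dict with "image" (480x640x3 uint8, red, green, blue), "fx", "fy", "cx", "cy" (pixels), "cam_to_world" (4x4, takes a point from camera to world coordinates). Camera axes: x right, y down, z forward; pixel columns grow to the right and rows downward; lengths in m; the calibration is good to about 2 mm. A picture is of the moment at which its call begins. There is no depth.
- robot.sign_off(): hands the job in, once; it reports no verdict.
The state is a dict: "time": time; "q": joint angles; "joint_vel": joint speeds; "joint_efforts": joint torques, N m; "ee_pos": TCP position; "ee_rot": TCP orientation; "force": force on the tool from outside, world axes, zero at the start; "ft_torque": the same for the moment, N m; "gripper_width": finger opening in m.
Only numpy, scipy, OpenCV 4.12 (cv2) and the standard library are available. Lean on these libraries where they do the work, as an engineer would, in place of code of your own. Each camera call takes 0.05 s, during which the arm holds its last target.

### The job

Take the red bike-lock key out of its brass quick-coupling dock: push the sprung sleeve down until it is fully back, without jamming it hard onto its stop, keep it back while you draw the key's nipple straight up out of the coupling, and let the sleeve snap forward again. Never tug at the key while it is still locked. Then lower the key into the tray before letting go of it, and leave the door key, whistle and bottle opener where they lie.

Things in the scene. Friction and masses are not known exactly. Their poses are not given: they have to be found in the camera images.
- dock: Key dock screwed upright on the oak key shelf: brass half-inch quick coupling, mouth up, on a round steel flange 52 mm across and 5 mm thick. Origin: centre of the flange's underside, on the shelf's top face (22 mm above the work surface); z up along the coupling's axis. A sprung sleeve slides on it. The push needed on it rises steadily from 3.5 N (forward) to 9.5 N just before the stop; over 15 N is too hard.
- dock_nose (a point): Centre of the mouth of the coupling's fixed nose, 30 mm above the dock's origin, inside the sleeve; the bore is 14 mm wide, its floor 16 mm below this point. The sleeve's top is a flat ring-shaped rim, 9 mm inner and 18 mm outer radius, 6 mm high, over a knurled barrel 30 mm across; pressed straight down it slides back 10 mm onto a solid stop, always above the nose.
- rim_top (a point): Fixed mark on the axis, 52 mm above the dock's origin: the highest place where the forward sleeve's rim can stand. Its knurled grip collar is screwed down on the sleeve by an unknown 0 to 11 mm, so the rim's top face stands 41 to 52 mm above the dock's origin at the start and its stop is 10 mm lower; neither is measured: feel for them. The mark does not move with the sleeve.
- bike_key: Folding bike-lock key standing in the dock, about 55 g: a red plastic body (see key_grip) on a steel plug nipple pointing down. Origin: the nipple's tip, on the axis; z up towards the red body. Nipple 12 mm across, groove 7 to 15 mm above the tip, hexagon 13 mm wide from 32 to 40 mm. Docked, the tip stands on the bore's floor with 1 mm of play all round. The lock frees it when the sleeve is 6 to 8 mm back; drawn up 2 mm it stays free, after 12 mm the sleeve flies home.
- key_grip (a point): Centre of the key's red body, 54 mm above the nipple's tip; axes as the key's. The body is 28 mm (x) by 14 mm (y) by 28 mm (z); docked, its underside is 54 mm above the dock's origin. With the fingers either side of the 14 mm thickness, about 22 mm apart, their tips land on the sleeve's rim: one hand can push the sleeve back and, keeping it back, close on the red body.
- tray: Fixed square light-wood tray, 180 mm by 180 mm, walls 6 mm thick and 24 mm high, floor 6 mm above its underside, grey felt inside. Origin: centre of its underside, on the shelf's top face.
- door_key: Brass door key lying flat on the shelf, 60 mm long along its x, 24 mm wide, 4 mm thick. Origin: its middle, at the underside. Bystander.
- whistle: Chrome whistle lying on its side on the shelf, about 54 mm by 22 mm, 17 mm high. Origin: near its middle, at the underside. Bystander.
- opener: Folded steel bottle opener lying on the shelf, 75 mm long along its x, 21 mm wide, 9 mm high. Origin: near its middle, at the underside. Bystander.

How it is judged:
On the way, in this order (a step that is already met when the one before it is completed fails the run):
1. the sleeve is pushed back at least 8.5 mm while the key still sits in the coupling (distance of collar_c0 from where it was at the start of the episode above 0.0085 m and z of bike_key in the frame of dock below 0.018 m and horizontal distance between bike_key and dock below 0.004 m), for 0.1 s.
2. the key, held in the fingers, is drawn clear of the coupling and the sleeve has snapped forward (within 1.5 mm of home) (z of bike_key in the frame of dock above 0.042 m and distance of collar_c0 from where it was at the start of the episode below 0.0015 m and contact force between the fingers and bike_key above 0.5 N), for 0.1 s.
3. the key is lowered into the tray in the fingers: nipple tip over the tray floor, less than 30 mm above the tray's underside (x of bike_key in the frame of tray between -0.084 and 0.084 m and y of bike_key in the frame of tray between -0.084 and 0.084 m and z of bike_key in the frame of tray below 0.03 m and contact force between the fingers and bike_key above 0.5 N), for 0.1 s.
At the end, for the whole second after the job is handed in: The bike-lock key lies at rest in the tray (nipple tip inside the tray's walls, less than 35 mm above the tray's underside), let go, the dock's sleeve is forward again (within 1.5 mm of home), and the door key, whistle and opener are within 10 mm of where they lay (x of bike_key in the frame of tray between -0.084 and 0.084 m and y of bike_key in the frame of tray between -0.084 and 0.084 m and z of bike_key in the frame of tray below 0.035 m and linear speed of bike_key below 0.03 m/s and angular speed of bike_key below 0.5 rad/s and distance of collar_c0 from where it was at the start of the episode below 0.0015 m and distance of each of door_key, whistle, opener from where it was at the start of the episode below 0.01 m); the robot touches nothing.
It fails at once if the fingers press on the dock with more than 18 N (sleeve jammed onto its stop) (contact force between the fingers and dock above 18 N).
It fails at once if the key is wrenched against the dock with more than 25 N (tugged while locked, or bent sideways in the bore) (contact force between bike_key and dock above 25 N).
It fails at once if the door key is moved by more than 15 mm (distance of door_key from where it was at the start of the episode above 0.015 m).
It fails at once if the whistle is moved by more than 15 mm (distance of whistle from where it was at the start of the episode above 0.015 m).
It fails at once if the opener is moved by more than 15 mm (distance of opener from where it was at the start of the episode above 0.015 m).
It also fails if it takes over 53 s, if anything falls off the work surface, if the arm or the gripper's body presses on something with over 40 N, if the wrist force passes 120 N, or if a joint passes its speed limit or range.

## Working session

There is one attempt and no reset: what is moved stays moved. The work goes in short steps, Python scripts to look and compute and a tool call to move; the robot and the scene stay as the last step left them, time stands still between calls to the robot, and variables do not carry over. Pictures are saved under pics/ and viewed, and the job is handed in when it is done.

Besides the shell and the picture viewer there is one more tool, called after "Emit:" in YAML: its name, and indented under it one key for each argument. send_rows: Moves the arm, as the interface text tells. Its arguments: {"type":"object","properties":{"moves":{"type":"array","items":{"type":"array","items":{"type":"number"}}},"squeeze":{"type":"number"}},"required":["moves"]}

```bash
mkdir -p pics; ls; python3 - <<'E'
from cell import robot
import cv2,numpy as np,json
o=robot.get_obs(); print(o)
for n in ["scene","top","wrist"]:
    c=robot.read_camera(n); cv2.imwrite(f"pics/{n}0.png",c["image"][:,:,::-1]); print(n,c["fx"],c["cx"],c["cy"],np.round(c["cam_to_world"],4).tolist())
    np.savez(f"{n}0.npz",**{k:c[k] for k in c})
E
```

```text
pics
{'time': 0.0, 'q': array([ 1.34560957e+00,  3.53633912e-01,  1.63410775e+00,  3.09922904e-05,
        1.15519163e+00, -2.41617746e-03]), 'joint_vel': array([ 0.00066826,  0.00129081, -0.00119966, -0.00094889,  0.00056903,
       -0.00191098]), 'joint_efforts': array([-1.10825431e-04, -5.93871760e+01, -3.34205031e+01,  6.96689682e-02,
        2.36833259e-02, -1.05438762e-04]), 'ee_pos': array([0.13797582, 0.60908874, 0.21388387]), 'ee_rot': array([ 0.07813314,  0.70278802, -0.0790727 ,  0.70266046]), 'force': array([-0.39295944, -0.23841041,  0.23421113]), 'ft_torque': array([-0.02607823, -0.00314212,  0.0675251 ]), 'gripper_width': 0.09160051050753643}
scene 436.64502011536615 320.44882798899744 241.0691016907741 [[0.5914, 0.4604, -0.6621, 1.0001], [0.806, -0.3129, 0.5024, -0.3271], [0.0242, -0.8308, -0.5561, 0.4562], [0.0, 0.0, 0.0, 1.0]]
top 568.1786014175937 322.428505052762 242.88316143544913 [[-0.0203, -0.9985, 0.0509, 0.5008], [-0.9998, 0.0206, 0.0047, 0.0112], [-0.0057, -0.0508, -0.9987, 0.9516], [0.0, 0.0, 0.0, 1.0]]
wrist 352.24061510848753 321.95839415971636 241.69790844225662 [[0.222, 0.9481, 0.2277, 0.0738], [0.9751, -0.2155, -0.0532, 0.6243], [-0.0014, 0.2338, -0.9723, 0.3834], [0.0, 0.0, 0.0, 1.0]]
```

View pics/scene0.png

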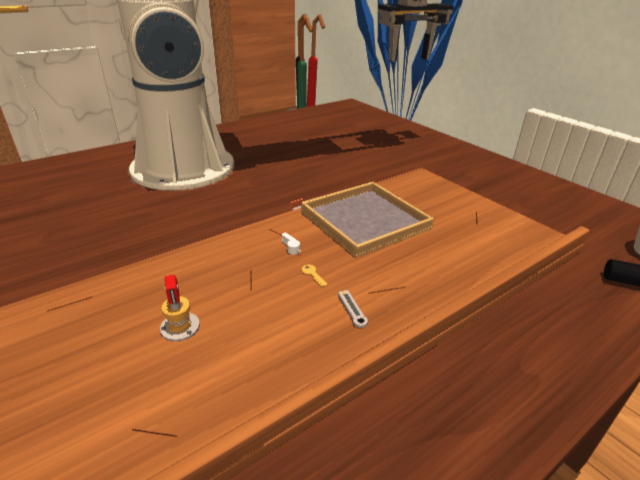

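View pics/top0.png

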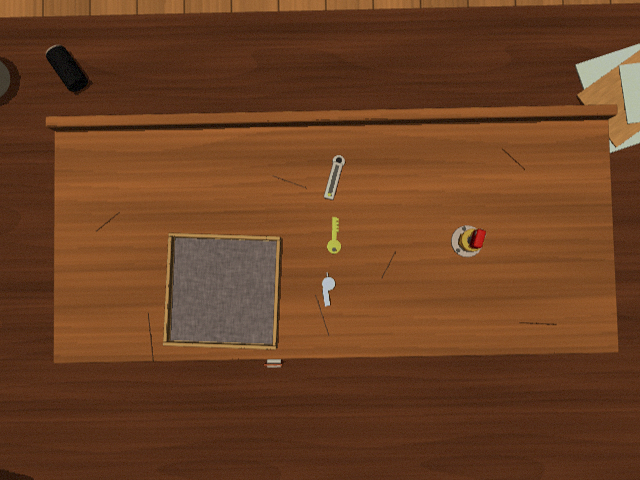

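View pics/wrist0.png

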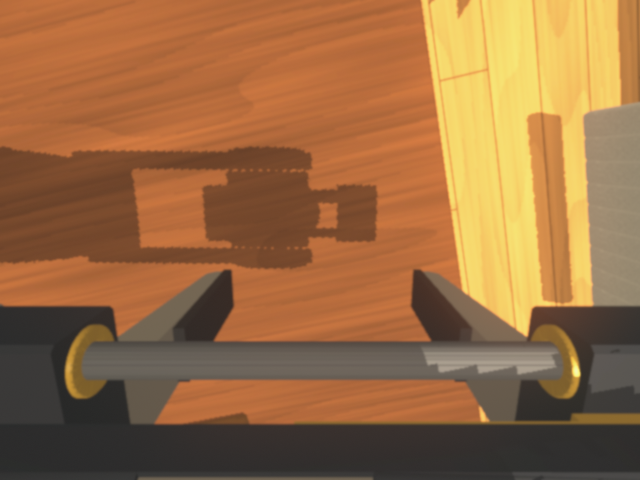

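```bash
cat > h.py <<'E'
import numpy as np,cv2
def load(n): 
    d=np.load(n+".npz"); return {k:d[k] for k in d}
def ray(c,u,v,z):
    M=c["cam_to_world"]; d=M[:3,:3]@np.array([(u-c["cx"])/c["fx"],(v-c["cy"])/c["fy"],1]); p=M[:3,3]
    return p+d*(z-p[2])/d[2]
def proj(c,P):
    M=c["cam_to_world"]; q=M[:3,:3].T@(np.array(P)-M[:3,3]); return np.array([c["cx"]+c["fx"]*q[0]/q[2],c["cy"]+c["fy"]*q[1]/q[2]])
E
python3 - <<'E'
from h import *
from scipy.spatial.transform import Rotation as R
print(R.from_quat([ 0.07813314,  0.70278802, -0.0790727 ,  0.70266046]).as_matrix().round(3))
c=load("top0");s=load("scene0")
a=cv2.resize(c["image"][215:265,440:500],None,fx=10,fy=10,interpolation=cv2.INTER_CUBIC)
cv2.imwrite("pics/tc.png",a[:,:,::-1])
a=cv2.resize(s["image"][265:345,140:220],None,fx=7,fy=7,interpolation=cv2.INTER_CUBIC)
cv2.imwrite("pics/sc.png",a[:,:,::-1])
print("dock",ray(c,466,241,.027),ray(s,180,326,.027))
print("tray",[ray(c,u,v,.046) for u,v in [(169,234),(280,236),(276,348),(164,344)]])
E
```

```text
[[-0.     0.221  0.975]
 [-0.001  0.975 -0.221]
 [-1.    -0.001 -0.   ]]
dock [ 0.54620093 -0.21819339  0.027     ] [ 0.54877326 -0.21925465  0.027     ]
tray [array([0.56624944, 0.26047516, 0.046     ]), array([0.55937636, 0.08292348, 0.046     ]), array([0.38203061, 0.09218005, 0.046     ]), array([0.3917826, 0.2695509, 0.046    ])]
```

View pics/tc.png

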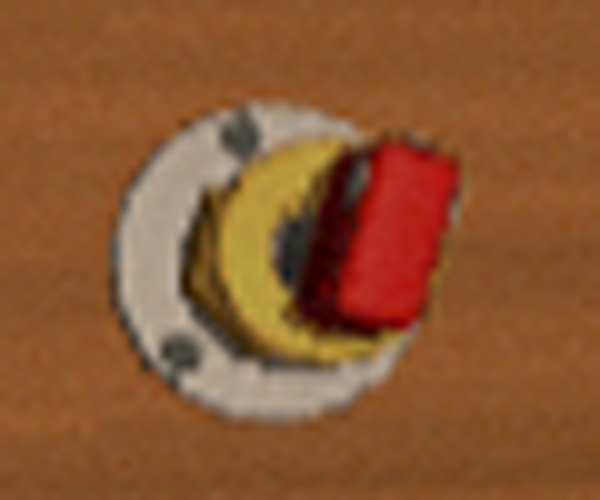

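View pics/sc.png

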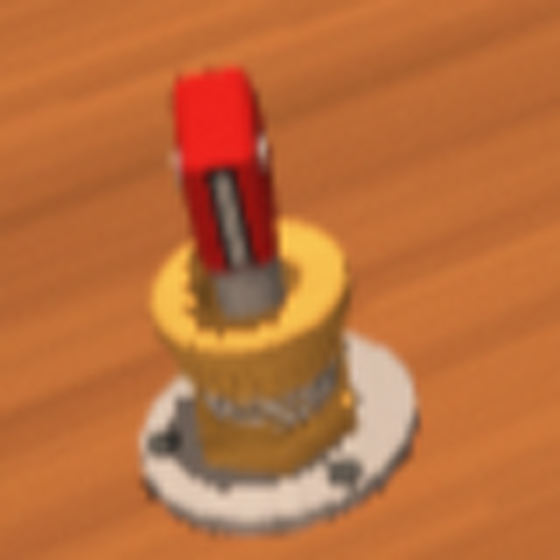

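Emit:
send_rows:
  moves:
    - [0, -239, 194, 0, 0]
    - [0, -300, 243, 0, 0]
    - [0, -717, 582, 0, 0]
    - [0, -717, 582, 0, 0]
    - [0, -717, 582, 0, 0]

```text
time: 0.78
ee_pos: [0.277, 0.3276, 0.2146]
ee_rot: [0.078, 0.703, -0.078, 0.703]
force: [0.2, -0.1, 0.6]
gripper_width: 0.0914
```

```bash
python3 - <<'E'
from cell import robot
from scipy.spatial.transform import Rotation as R
o=robot.get_obs(); print(o["time"],o["ee_pos"],R.from_quat(o["ee_rot"]).as_matrix().round(4).tolist())
import numpy as np
print(R.from_quat(o["ee_rot"]).as_matrix().T@(np.array([.547,-.2195,.214])-o["ee_pos"])*1000)
E
```

```text
0.775 [0.27698775 0.32758116 0.2145769 ] [[0.0004, 0.2204, 0.9754], [0.0001, 0.9754, -0.2204], [-1.0, 0.0002, 0.0003]]
[   0.60824401 -474.1370671   383.92501895]
```

Emit:
send_rows:
  moves:
    - [0, -474, 384, 0, 100]
    - [0, -474, 384, 0, 100]
    - [0, -474, 384, 0, 100]
    - [0, -474, 384, 0, 100]
    - [0, -474, 384, 0, 100]

```text
time: 1.4
ee_pos: [0.4153, 0.0471, 0.2148]
ee_rot: [0.079, 0.702, -0.079, 0.703]
force: [-0.4, 1.2, 0.4]
gripper_width: 0.0558
```

```bash
python3 - <<'E'
from cell import robot
from scipy.spatial.transform import Rotation as R
o=robot.get_obs(); print(o["time"],o["ee_pos"],R.from_quat(o["ee_rot"]).as_matrix().round(4).tolist())
import numpy as np
print(R.from_quat(o["ee_rot"]).as_matrix().T@(np.array([.547,-.2195,.214])-o["ee_pos"])*1000)
E
```

```text
1.4 [0.41530117 0.04709452 0.21481007] [[0.0008, 0.2211, 0.9752], [0.0002, 0.9752, -0.2211], [-1.0, 0.0004, 0.0007]]
[   0.84860519 -230.87733453  187.38412644]
```

Emit:
send_rows:
  moves:
    - [0, -231, 187, 0, 100]
    - [0, -231, 187, 0, 100]
    - [0, -231, 187, 0, 100]
    - [0, -231, 187, 0, 100]
    - [10, -231, 187, 0, 100]

```text
time: 2.02
ee_pos: [0.5472, -0.2203, 0.2049]
ee_rot: [0.079, 0.702, -0.079, 0.703]
force: [0.2, 0.1, 0.5]
gripper_width: 0.0554
```

Emit:
send_rows:
  moves:
    - [0, 0, 0, 0, 100]
    - [0, 0, 0, 0, 100]

```text
time: 2.28
ee_pos: [0.5453, -0.2169, 0.2041]
ee_rot: [0.079, 0.703, -0.079, 0.702]
force: [-0.1, 1.1, 0.5]
gripper_width: 0.0555
```

```bash
cat > snap.py <<'E'
import sys
from cell import robot
from scipy.spatial.transform import Rotation as R
import cv2,numpy as np
def snap(n,name):
    c=robot.read_camera(n); cv2.imwrite(f"pics/{name}.png",c["image"][:,:,::-1]); np.savez(name+".npz",**{k:c[k] for k in c}); return c
o=robot.get_obs(); print(o["time"],o["ee_pos"].round(4),R.from_quat(o["ee_rot"]).as_matrix().round(4).tolist(),o["force"].round(2),o["gripper_width"])
for a in sys.argv[2:]: snap(a,a+sys.argv[1])
E
python3 snap.py 1 wrist top scene
```

```text
2.275 [ 0.5453 -0.2169  0.2041] [[-0.0013, 0.2215, 0.9752], [0.0009, 0.9752, -0.2215], [-1.0, 0.0005, -0.0015]] [-0.1   1.15  0.5 ] 0.055507201609751755
```

View pics/wrist1.png

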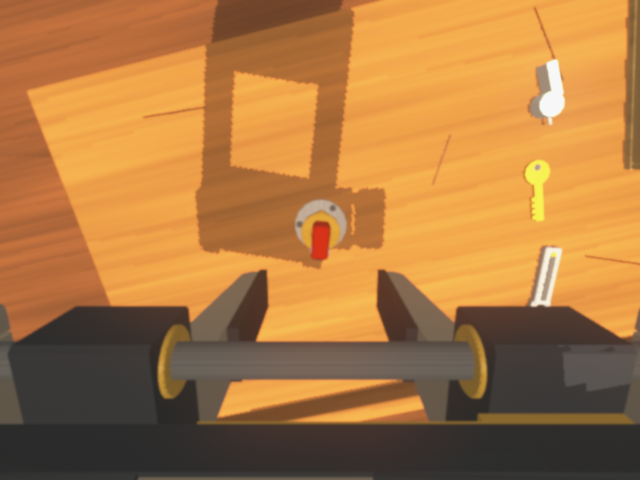

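```bash
python3 - <<'E'
from h import *
for n,(u,v,w,hh,f) in {"wrist1":(285,190,75,80,8),"scene1":(145,265,70,80,8),"top1":(440,215,60,50,10)}.items():
    c=load(n); a=cv2.resize(c["image"][v:v+hh,u:u+w],None,fx=f,fy=f,interpolation=cv2.INTER_CUBIC)
    cv2.imwrite("pics/"+n+"c.png",a[:,:,::-1])
c=load("wrist1"); print(proj(c,[.5453,-.2169,.2041]),c["cam_to_world"].round(3))
E
```

```text
[321.46979491 289.48245604] [[ 0.222  0.948  0.227  0.481]
 [ 0.975 -0.216 -0.051 -0.202]
 [ 0.     0.232 -0.973  0.374]
 [ 0.     0.     0.     1.   ]]
```

View pics/wrist1c.png

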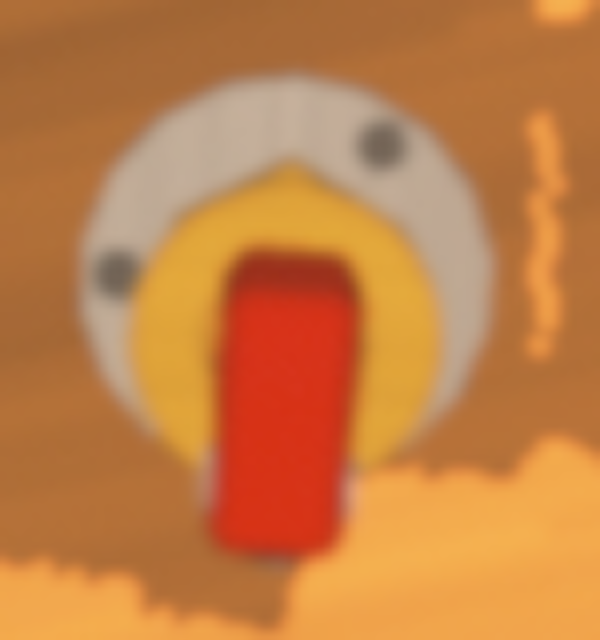

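View pics/scene1c.png

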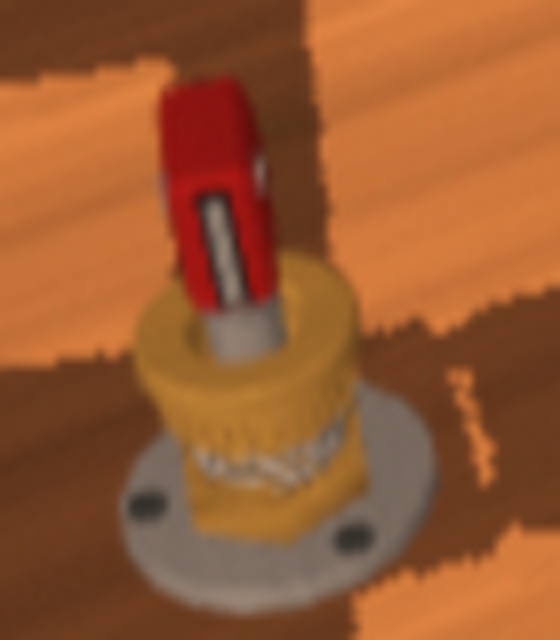

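View pics/top1c.png

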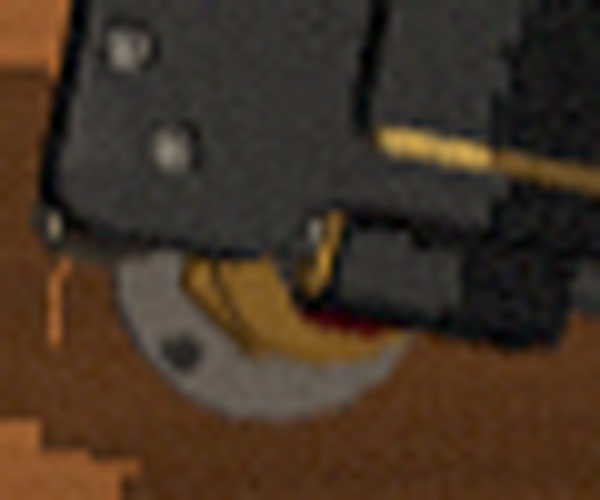

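```bash
python3 - <<'E'
from h import *
c=load("wrist1")
g=lambda a,b:(285+a/8-.44,190+b/8-.44)
print("flange",ray(c,*g(286.5,276),.027))
zt=.022+.082
P=[ray(c,*g(*p),zt) for p in [(228,285),(358,285),(342,556),(210,556)]]
print("body top",np.round(P,4),np.mean(P,0), "yaw long",np.degrees(np.arctan2(*(P[3]+P[2]-P[0]-P[1])[[1,0]])),"short",np.degrees(np.arctan2(*(P[1]+P[2]-P[0]-P[3])[[1,0]])))
print(np.linalg.norm(P[0]-P[1]),np.linalg.norm(P[2]-P[1]))
t=load("top0"); g=lambda a,b:(440+a/10-.45,215+b/10-.45)
print("top flange",ray(t,*g(272,262),.027))
P=[ray(t,*g(*p),zt) for p in [(375,138),(460,150),(415,330),(340,310)]]
print(np.mean(P,0),"yaw",np.degrees(np.arctan2(*(P[0]+P[1]-P[2]-P[3])[[1,0]])))
s=load("scene0"); g=lambda a,b:(140+a/7-.43,265+b/7-.43)
P=[ray(s,*g(*p),zt) for p in [(175,80),(243,68),(262,165),(188,172)]]
print("scene body",np.mean(P,0)); print("scene flange",ray(s,*g(279,428),.027))
cx=np.array([.547,-.2195])
for z in (41,52):
  for n,cc in(("wrist1",c),("scene0",s)):
    print(z,n,[proj(cc,[*(cx+18e-3*np.array([np.cos(a),np.sin(a)])),.022+z/1000]).round(1) for a in np.arange(4)*np.pi/2])
E
```

```text
flange [ 0.54407784 -0.2179274   0.027     ]
body top [[ 0.5297 -0.2202  0.104 ]
 [ 0.5326 -0.2078  0.104 ]
 [ 0.559  -0.2154  0.104 ]
 [ 0.5561 -0.2282  0.104 ]] [ 0.5443359  -0.21788028  0.104     ] yaw long -16.41329154943856 short 77.1414543854127
0.012650968395822092 0.027476530642076735
top flange [ 0.54658308 -0.21942542  0.027     ]
[ 0.54687733 -0.219068    0.104     ] yaw -14.68807708613139
scene body [ 0.5488401 -0.2192315  0.104    ]
scene flange [ 0.54781427 -0.21968236  0.027     ]
41 wrist1 [array([323.7, 253.6]), array([338.7, 230.5]), array([314.7, 215.6]), array([299.9, 239.2])]
41 scene0 [array([180.3, 313.3]), array([188.2, 300.2]), array([170.1, 297.9]), array([161.5, 310.8])]
52 wrist1 [array([323.7, 256.9]), array([339.3, 233.1]), array([314.5, 217.7]), array([299.1, 242. ])]
52 scene0 [array([178.9, 306.9]), array([187. , 293.9]), array([168.7, 291.6]), array([160. , 304.5])]
```

Emit:
send_rows:
  moves:
    - [30, -2.5, 1.2, 0.025, 180]
    - [60, -2.5, 1.2, 0.025, 188]
    - [80, -2.5, 1.2, 0.025, 188]
    - [88, -2.5, 1.2, 0.025, 188]
    - [88, -2.5, 1.2, 0.025, 188]

```text
time: 3.05
ee_pos: [0.5467, -0.2197, 0.1168]
ee_rot: [0.087, 0.702, -0.087, 0.702]
force: [0.1, 0.3, -0.2]
gripper_width: 0.0244
```

Emit:
send_rows:
  moves:
    - [0, 0, 0, 0, 188]
    - [0, 0, 0, 0, 188]
    - [0, 0, 0, 0, 188]

```text
time: 3.42
ee_pos: [0.5469, -0.2204, 0.1171]
ee_rot: [0.087, 0.701, -0.087, 0.702]
force: [0.0, -0.1, -0.3]
gripper_width: 0.0243
```

```bash
python3 snap.py 2 wrist scene; python3 - <<'E'
from h import *
for n,(u,v,w,hh,f) in {"scene2":(135,225,80,100,6),"wrist2":(260,200,130,110,6)}.items():
    c=load(n); a=cv2.resize(c["image"][v:v+hh,u:u+w],None,fx=f,fy=f,interpolation=cv2.INTER_CUBIC)
    cv2.imwrite("pics/"+n+"c.png",a[:,:,::-1])
E
```

```text
3.425 [ 0.5469 -0.2204  0.1171] [[0.0007, 0.2453, 0.9695], [-0.0003, 0.9695, -0.2453], [-1.0, -0.0001, 0.0008]] [ 0.02 -0.14 -0.34] 0.024259127936638987
```

View pics/wrist2c.png

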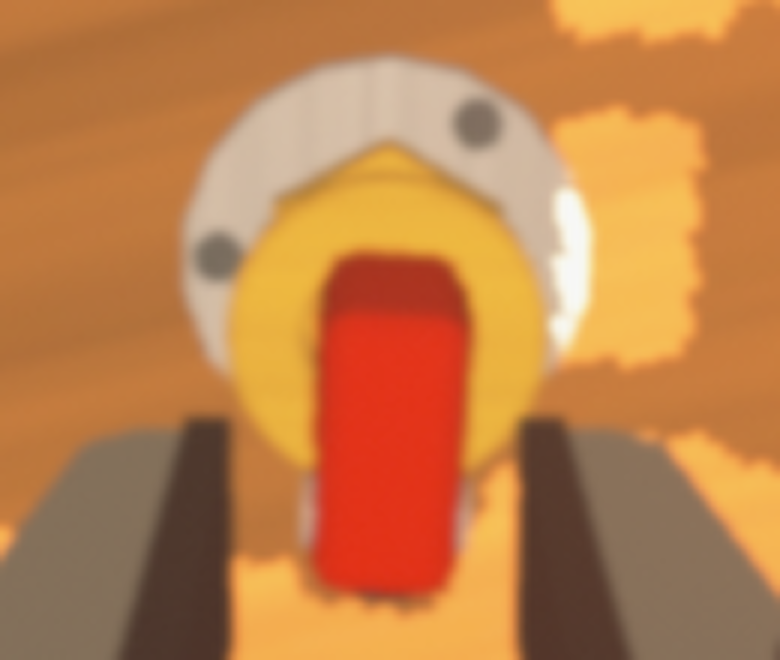

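View pics/scene2c.png

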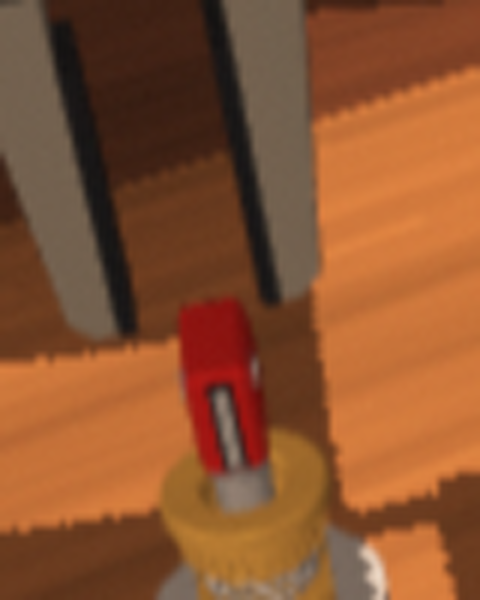

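```bash
python3 - <<'E'
from h import *
c=load("wrist2")
g=lambda a,b:(260+a/6-.42,200+b/6-.42)
zt=.104
P=[ray(c,*g(*p),zt) for p in [(324,312),(469,315),(452,588),(313,588)]]
d=lambda v:np.degrees(np.arctan2(v[1],v[0]))
print(np.round(P,4),np.mean(P,0),[d(P[3]-P[0]),d(P[2]-P[1]),d(P[1]-P[0])-90,d(P[2]-P[3])-90])
T=np.array([.5469,-.2204]);A=np.array([[.2453,.9695],[.9695,-.2453]])
print((A@(np.mean(P,0)[:2]-T))*1000)
print("fingertips",[ (A@(ray(c,*g(*p),.117)[:2]-T)*1000).round(1) for p in [(230,420),(520,420)]])
s=load("scene2"); print(proj(s,[.5469,-.2204,.117]), [(proj(s,[*(T+A[0]*k*.012),.117])-[135,225])*6 for k in(1,-1)])
E
```

```text
[[ 0.5298 -0.2203  0.104 ]
 [ 0.5333 -0.2078  0.104 ]
 [ 0.5583 -0.2155  0.104 ]
 [ 0.5551 -0.228   0.104 ]] [ 0.54409987 -0.21792208  0.104     ] [np.float64(-16.783503578851214), np.float64(-17.099500292258274), np.float64(-15.483640303620078), np.float64(-14.253397173613905)]
[ 1.71546967 -3.32256322]
fingertips [array([-11.8, -10.7]), array([ 12.6, -10.7])]
[167.32480991 273.12438105] [array([253.83423008, 276.41419585]), array([133.19668471, 301.25687619])]
```

Emit:
send_rows:
  moves:
    - [0, 1.3, -2.3, 0.03, 190]
    - [0, 1.3, -2.3, 0.03, 190]
    - [12, 1.3, -2.3, 0.03, 190]
    - [25, 1.3, -2.3, 0.03, 190]
    - [25, 1.3, -2.3, 0.03, 190]

```text
time: 4.15
ee_pos: [0.5437, -0.218, 0.0898]
ee_rot: [0.098, 0.701, -0.098, 0.699]
force: [0.3, -0.2, -0.1]
gripper_width: 0.0233
```

```bash
python3 snap.py 3 wrist scene; python3 - <<'E'
from h import *
for n,(u,v,w,hh,f) in {"scene3":(135,225,80,100,6),"wrist3":(260,200,130,110,6)}.items():
    c=load(n); a=cv2.resize(c["image"][v:v+hh,u:u+w],None,fx=f,fy=f,interpolation=cv2.INTER_CUBIC)
    cv2.imwrite("pics/"+n+"c.png",a[:,:,::-1])
E
```

```text
4.15 [ 0.5437 -0.218   0.0898] [[-0.0027, 0.2742, 0.9617], [0.0011, 0.9617, -0.2742], [-1.0, 0.0003, -0.0029]] [ 0.34 -0.16 -0.07] 0.023256991255257865
```

View pics/wrist3c.png

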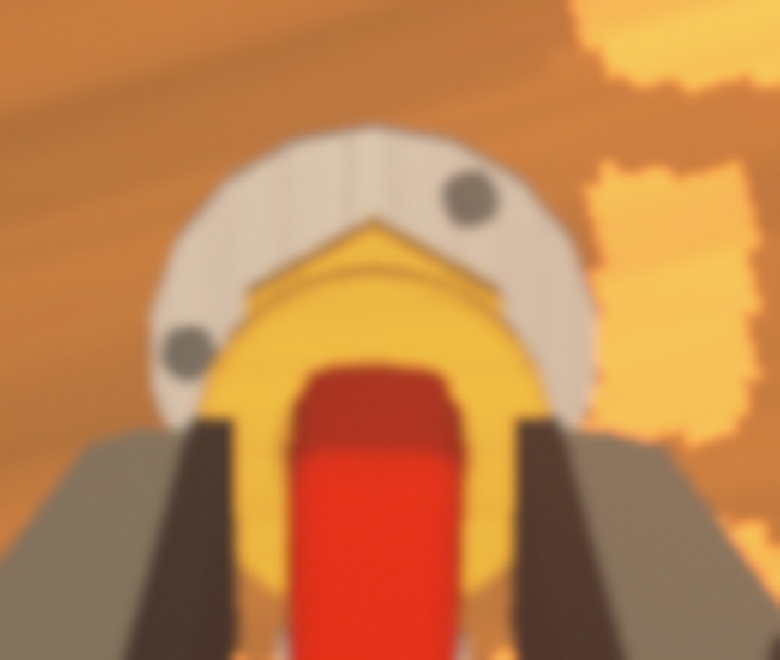

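View pics/scene3c.png

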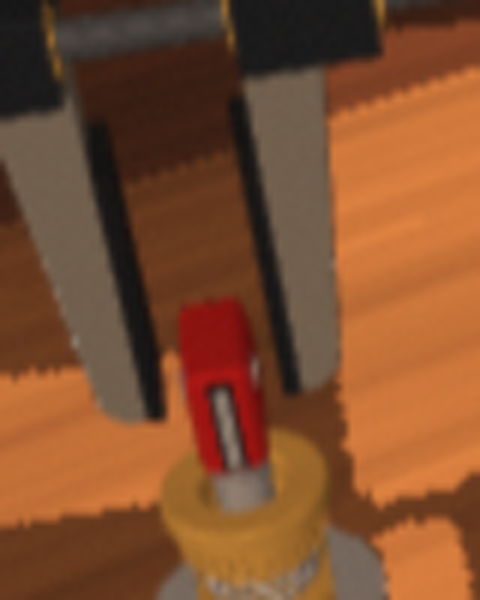

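Emit:
send_rows:
  moves:
    - [6, 0, 0, 0, 190]
    - [12, 0, 0, 0, 190]
    - [13, 0, 0, 0, 190]
    - [13, 0, 0, 0, 190]

```text
time: 4.75
ee_pos: [0.5447, -0.2184, 0.0785]
ee_rot: [0.098, 0.7, -0.098, 0.7]
force: [-0.2, 0.7, 0.7]
gripper_width: 0.0233
```

Emit:
send_rows:
  moves:
    - [0.5, 0, 0, 0, 190]
    - [1, 0, 0, 0, 190]
    - [1.5, 0, 0, 0, 190]
    - [2, 0, 0, 0, 190]
    - [2, 0, 0, 0, 190]

```text
time: 5.38
ee_pos: [0.5447, -0.2184, 0.0766]
ee_rot: [0.098, 0.7, -0.098, 0.7]
force: [0.7, 0.3, 0.5]
gripper_width: 0.0232
```

Emit:
send_rows:
  moves:
    - [0.5, 0, 0, 0, 190]
    - [1, 0, 0, 0, 190]
    - [1.5, 0, 0, 0, 190]
    - [2, 0, 0, 0, 190]
    - [2, 0, 0, 0, 190]

```text
time: 6.0
ee_pos: [0.5447, -0.2184, 0.0745]
ee_rot: [0.098, 0.7, -0.098, 0.7]
force: [-0.1, -0.3, -0.0]
gripper_width: 0.0233
```

Emit:
send_rows:
  moves:
    - [0.5, 0, 0, 0, 190]
    - [1, 0, 0, 0, 190]
    - [1.5, 0, 0, 0, 190]
    - [2, 0, 0, 0, 190]
    - [2, 0, 0, 0, 190]

```text
time: 6.62
ee_pos: [0.5447, -0.2184, 0.0725]
ee_rot: [0.098, 0.7, -0.098, 0.7]
force: [-0.8, -0.2, 0.3]
gripper_width: 0.0234
```

Emit:
send_rows:
  moves:
    - [0.5, 0, 0, 0, 190]
    - [1, 0, 0, 0, 190]
    - [1.5, 0, 0, 0, 190]
    - [2, 0, 0, 0, 190]
    - [2, 0, 0, 0, 190]

```text
time: 7.25
ee_pos: [0.5447, -0.2184, 0.0705]
ee_rot: [0.098, 0.7, -0.098, 0.7]
force: [-0.1, -0.4, 0.0]
gripper_width: 0.0235
```

Emit:
send_rows:
  moves:
    - [0.5, 0, 0, 0, 190]
    - [1, 0, 0, 0, 190]
    - [1.5, 0, 0, 0, 190]
    - [2, 0, 0, 0, 190]
    - [2, 0, 0, 0, 190]

```text
time: 7.88
ee_pos: [0.5447, -0.2184, 0.0685]
ee_rot: [0.098, 0.7, -0.098, 0.7]
force: [-0.4, -0.2, 0.8]
gripper_width: 0.0232
```

Emit:
send_rows:
  moves:
    - [0.5, 0, 0, 0, 190]
    - [1, 0, 0, 0, 190]
    - [1.5, 0, 0, 0, 190]
    - [2, 0, 0, 0, 190]
    - [2, 0, 0, 0, 190]

```text
time: 8.5
ee_pos: [0.5447, -0.2184, 0.0665]
ee_rot: [0.098, 0.7, -0.098, 0.7]
force: [0.1, 0.1, 0.5]
gripper_width: 0.0235
```

Emit:
send_rows:
  moves:
    - [0.5, 0, 0, 0, 190]
    - [1, 0, 0, 0, 190]
    - [1.5, 0, 0, 0, 190]
    - [1.5, 0, 0, 0, 190]

```text
time: 9.0
ee_pos: [0.5447, -0.2184, 0.065]
ee_rot: [0.098, 0.7, -0.098, 0.7]
force: [0.4, -0.5, -0.7]
gripper_width: 0.0235
```

Emit:
send_rows:
  moves:
    - [0.5, 0, 0, 0, 190]
    - [1, 0, 0, 0, 190]
    - [1.5, 0, 0, 0, 190]
    - [1.5, 0, 0, 0, 190]

```text
time: 9.5
ee_pos: [0.5447, -0.2184, 0.0636]
ee_rot: [0.098, 0.7, -0.098, 0.7]
force: [-1.1, -0.2, -0.3]
gripper_width: 0.0236
```

```bash
python3 snap.py 4 scene wrist; python3 - <<'E'
from h import *
for n,(u,v,w,hh,f) in {"scene4":(140,255,75,85,7),"wrist4":(260,200,130,110,6)}.items():
    c=load(n); a=cv2.resize(c["image"][v:v+hh,u:u+w],None,fx=f,fy=f,interpolation=cv2.INTER_CUBIC)
    cv2.imwrite("pics/"+n+"c.png",a[:,:,::-1])
E
```

```text
9.5 [ 0.5447 -0.2184  0.0636] [[-0.0, 0.2742, 0.9617], [0.0, 0.9617, -0.2742], [-1.0, 0.0, -0.0]] [-1.15 -0.17 -0.3 ] 0.023614984474500424
```

View pics/scene4c.png

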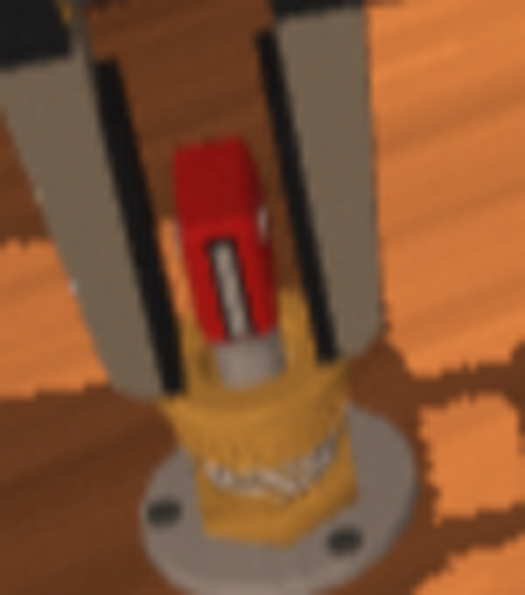

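View pics/wrist4c.png

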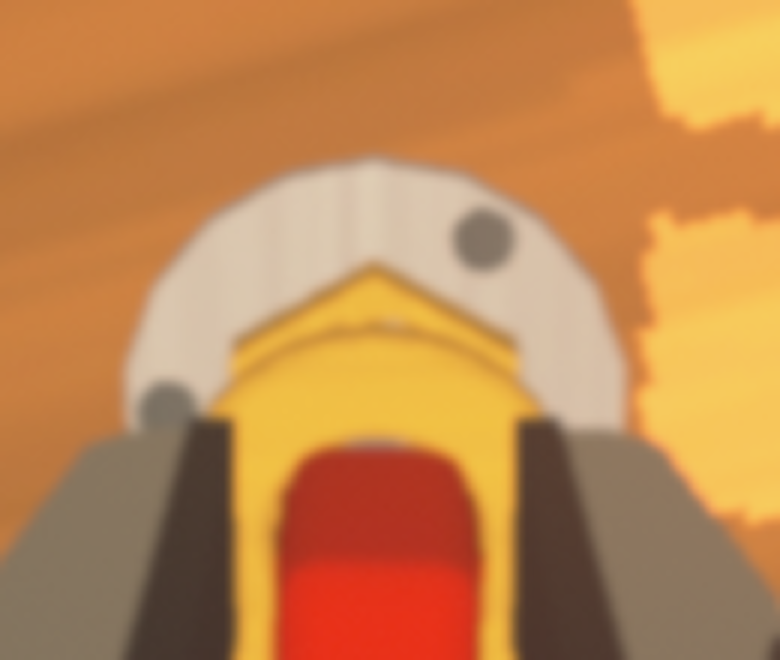

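Emit:
send_rows:
  moves:
    - [0.5, 0, 0, 0, 190]
    - [1, 0, 0, 0, 190]
    - [1, 0, 0, 0, 190]

```text
time: 9.98
ee_pos: [0.5448, -0.2184, 0.0627]
ee_rot: [0.098, 0.7, -0.098, 0.7]
force: [-0.4, 0.7, 4.6]
gripper_width: 0.0237
```

Emit:
send_rows:
  moves:
    - [0.5, 0, 0, 0, 190]
    - [1, 0, 0, 0, 190]
    - [1, 0, 0, 0, 190]

```text
time: 10.35
ee_pos: [0.5448, -0.2184, 0.0616]
ee_rot: [0.098, 0.7, -0.098, 0.7]
force: [-1.0, 0.3, 3.9]
gripper_width: 0.0234
```

Emit:
send_rows:
  moves:
    - [1, 0, 0, 0, 190]
    - [2, 0, 0, 0, 190]
    - [3, 0, 0, 0, 190]
    - [4, 0, 0, 0, 190]
    - [4, 0, 0, 0, 190]

```text
time: 10.98
ee_pos: [0.5448, -0.2184, 0.0577]
ee_rot: [0.098, 0.7, -0.098, 0.7]
force: [-1.1, -0.3, 6.8]
gripper_width: 0.0234
```

Emit:
send_rows:
  moves:
    - [1, 0, 0, 0, 190]
    - [2, 0, 0, 0, 190]
    - [2.5, 0, 0, 0, 190]
    - [2.5, 0, 0, 0, 190]
    - [2.5, 0, 0, 0, 190]

```text
time: 11.6
ee_pos: [0.5448, -0.2184, 0.0554]
ee_rot: [0.098, 0.7, -0.098, 0.7]
force: [-2.0, 0.9, 8.4]
gripper_width: 0.0238
```

Emit:
send_rows:
  moves:
    - [0.5, 0, 0, 0, 190]
    - [1, 0, 0, 0, 190]
    - [1, 0, 0, 0, 190]
    - [1, 0, 0, 0, 190]

```text
time: 12.1
ee_pos: [0.5448, -0.2184, 0.0544]
ee_rot: [0.098, 0.7, -0.098, 0.7]
force: [-0.7, 1.6, 8.3]
gripper_width: 0.0233
```

Emit:
send_rows:
  moves:
    - [0.2, 0, 0, 0, 190]
    - [0.2, 0, 0, 0, 190]
    - [0.2, 0, 0, 0, 190]

```text
time: 12.48
ee_pos: [0.5448, -0.2184, 0.0542]
ee_rot: [0.098, 0.7, -0.098, 0.7]
force: [-1.4, 1.1, 8.9]
gripper_width: 0.0237
```

Emit:
send_rows:
  moves:
    - [0.2, 0, 0, 0, 190]
    - [0.2, 0, 0, 0, 190]
    - [0.2, 0, 0, 0, 190]

```text
time: 12.85
ee_pos: [0.5449, -0.2184, 0.0541]
ee_rot: [0.098, 0.7, -0.098, 0.7]
force: [-2.1, 1.4, 7.4]
gripper_width: 0.0233
```

Emit:
send_rows:
  moves:
    - [0.2, 0, 0, 0, 190]
    - [0.2, 0, 0, 0, 190]

```text
time: 13.1
ee_pos: [0.5449, -0.2184, 0.0539]
ee_rot: [0.098, 0.7, -0.098, 0.7]
force: [-2.3, -0.2, 8.7]
gripper_width: 0.0233
```

Emit:
send_rows:
  moves:
    - [0.2, 0, 0, 0, 190]
    - [0.2, 0, 0, 0, 190]

```text
time: 13.35
ee_pos: [0.5449, -0.2185, 0.0537]
ee_rot: [0.098, 0.7, -0.098, 0.7]
force: [-2.6, 1.9, 9.4]
gripper_width: 0.0233
```

Emit:
send_rows:
  moves:
    - [0, 0, 0, 0, 190]

```text
time: 13.48
ee_pos: [0.5449, -0.2184, 0.0537]
ee_rot: [0.098, 0.7, -0.098, 0.7]
force: [-2.6, 1.2, 9.4]
gripper_width: 0.0233
```

Emit:
send_rows:
  moves:
    - [0.15, 0, 0, 0, 190]
    - [0.15, 0, 0, 0, 190]

```text
time: 13.72
ee_pos: [0.5449, -0.2184, 0.0536]
ee_rot: [0.098, 0.7, -0.098, 0.7]
force: [-2.1, 1.0, 9.7]
gripper_width: 0.0236
```

Emit:
send_rows:
  moves:
    - [0.15, 0, 0, 0, 190]
    - [0.15, 0, 0, 0, 190]

```text
time: 13.98
ee_pos: [0.5449, -0.2185, 0.0535]
ee_rot: [0.098, 0.7, -0.098, 0.7]
force: [-2.4, 0.9, 9.9]
gripper_width: 0.0234
```

Emit:
send_rows:
  moves:
    - [0, 0, 0, 0, 190]
    - [0, 0, 0, 0, 190]

```text
time: 14.22
ee_pos: [0.5449, -0.2184, 0.0535]
ee_rot: [0.098, 0.7, -0.098, 0.7]
force: [-2.7, 0.8, 10.4]
gripper_width: 0.0232
```

Emit:
send_rows:
  moves:
    - [0.1, 0, 0, 0, 190]
    - [0.1, 0, 0, 0, 190]

```text
time: 14.48
ee_pos: [0.5449, -0.2184, 0.0535]
ee_rot: [0.098, 0.7, -0.098, 0.7]
force: [-3.3, 1.5, 10.7]
gripper_width: 0.0235
```

Emit:
send_rows:
  moves:
    - [0, 0, 0, 0, 190]
    - [0, 0, 0, 0, 190]

```text
time: 14.72
ee_pos: [0.5449, -0.2184, 0.0534]
ee_rot: [0.098, 0.7, -0.098, 0.7]
force: [-2.6, 1.0, 11.1]
gripper_width: 0.0238
```

Emit:
send_rows:
  moves:
    - [0, 0, 0, 0, 205]
    - [0, 0, 0, 0, 212]
    - [0, 0, 0, 0, 216]
    - [0, 0, 0, 0, 220]
  squeeze: 8

```text
time: 15.22
ee_pos: [0.5456, -0.2187, 0.0535]
ee_rot: [0.098, 0.7, -0.098, 0.701]
force: [-1.1, 0.1, 9.2]
gripper_width: 0.0139
```

Emit:
send_rows:
  moves:
    - [0, 0, 0, 0, 255]
    - [0, 0, 0, 0, 255]
    - [0, 0, 0, 0, 255]

```text
time: 15.6
ee_pos: [0.5455, -0.2187, 0.0535]
ee_rot: [0.098, 0.7, -0.098, 0.701]
force: [-0.4, 0.7, 8.9]
gripper_width: 0.0139
```

Emit:
send_rows:
  moves:
    - [0, 0, 0, 0, 255]
    - [-0.5, 0, 0, 0, 255]
    - [-1, 0, 0, 0, 255]
    - [-1.5, 0, 0, 0, 255]
  squeeze: 12

```text
time: 16.1
ee_pos: [0.5455, -0.2186, 0.0549]
ee_rot: [0.098, 0.7, -0.098, 0.701]
force: [-1.2, 1.5, 7.7]
gripper_width: 0.0137
```

Emit:
send_rows:
  moves:
    - [-0.5, 0, 0, 0, 255]
    - [-1, 0, 0, 0, 255]
    - [-1, 0, 0, 0, 255]

```text
time: 16.48
ee_pos: [0.5455, -0.2186, 0.0559]
ee_rot: [0.098, 0.7, -0.098, 0.701]
force: [0.2, -0.4, 8.0]
gripper_width: 0.0139
```

Emit:
send_rows:
  moves:
    - [-0.7, 0, 0, 0, 255]
    - [-1.4, 0, 0, 0, 255]
    - [-2, 0, 0, 0, 255]

```text
time: 16.85
ee_pos: [0.5456, -0.2186, 0.0578]
ee_rot: [0.098, 0.7, -0.098, 0.701]
force: [0.4, 0.3, 5.8]
gripper_width: 0.0139
```

Emit:
send_rows:
  moves:
    - [-1, 0, 0, 0, 255]
    - [-2, 0, 0, 0, 255]
    - [-3, 0, 0, 0, 255]

```text
time: 17.23
ee_pos: [0.5445, -0.2182, 0.0596]
ee_rot: [0.098, 0.701, -0.098, 0.7]
force: [2.3, -1.2, -6.2]
gripper_width: 0.014
```

Emit:
send_rows:
  moves:
    - [2, 0, 0, 0, 255]
    - [2, 0, 0, 0, 255]

```text
time: 17.48
ee_pos: [0.5447, -0.2183, 0.0586]
ee_rot: [0.098, 0.7, -0.098, 0.7]
force: [-0.1, -0.2, 1.7]
gripper_width: 0.0141
```

```bash
python3 snap.py 5 scene wrist; python3 - <<'E'
from h import *
for n,(u,v,w,hh,f) in {"scene5":(140,255,75,85,7),"wrist5":(260,200,130,110,6)}.items():
    c=load(n); a=cv2.resize(c["image"][v:v+hh,u:u+w],None,fx=f,fy=f,interpolation=cv2.INTER_CUBIC)
    cv2.imwrite("pics/"+n+"c.png",a[:,:,::-1])
E
```

```text
17.475 [ 0.5447 -0.2183  0.0586] [[-0.0002, 0.2742, 0.9617], [0.0001, 0.9617, -0.2742], [-1.0, 0.0001, -0.0002]] [-0.12 -0.17  1.74] 0.014107033864715403
```

View pics/scene5c.png

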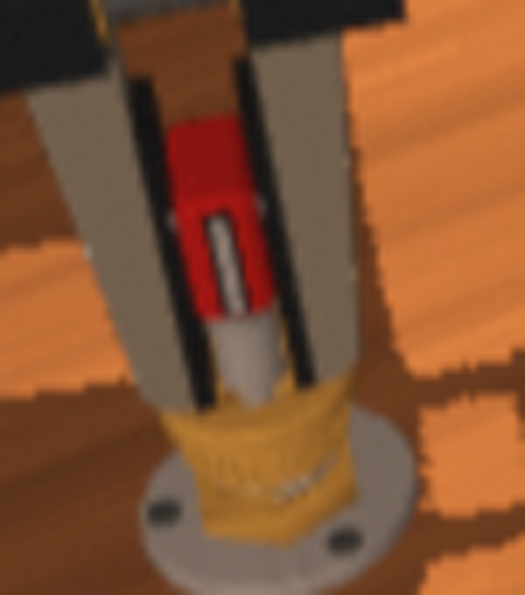

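View pics/wrist5c.png

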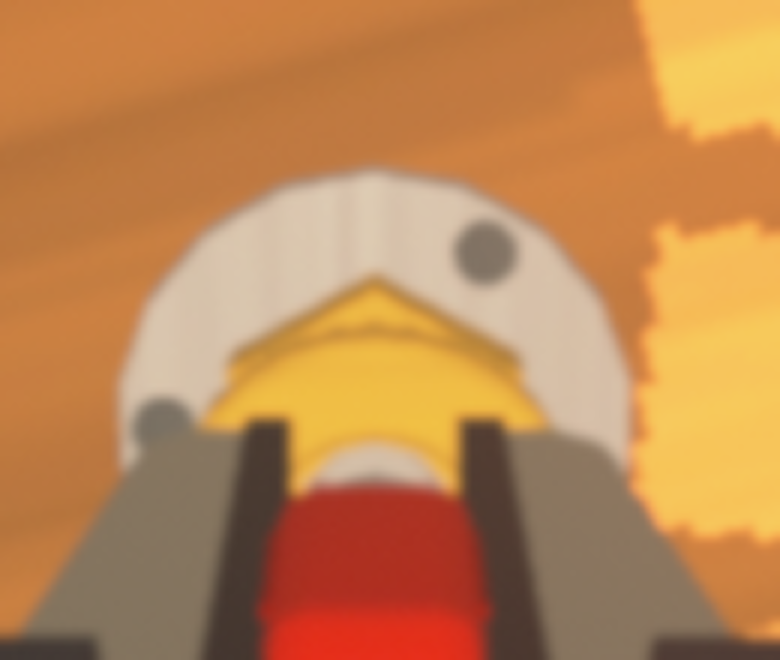

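```bash
python3 - <<'E'
from h import *
ims=[]
for n in ["scene4","scene5"]:
    c=load(n); a=cv2.resize(c["image"][262:322,150:205],None,fx=10,fy=10,interpolation=cv2.INTER_CUBIC)[:,:,::-1]; ims.append(a[:, :400])
cv2.imwrite("pics/cmp.png",np.hstack([ims[0],ims[1]]))
c=load("scene5"); D=np.array([.5457,-.2186]); yaw=np.radians(-15.5); e=np.array([np.cos(yaw),np.sin(yaw)])
f=lambda P:((proj(c,P)-[150,262])*10+4.5).round(0)
for L in(0,2,4,6,8): print("lift",L,"low front mid",f([*(D+e*.014),.076+L/1000]),"top front",f([*(D+e*.014),.104+L/1000]))
for z in(31,36,41): print("rim",z,f([*(D+.018*np.array([np.cos(0),np.sin(0)])),.022+z/1000]))
E
```

```text
lift 0 low front mid [252. 425.] top front [216. 255.]
lift 2 low front mid [250. 413.] top front [213. 242.]
lift 4 low front mid [247. 401.] top front [211. 230.]
lift 6 low front mid [245. 389.] top front [208. 217.]
lift 8 low front mid [242. 377.] top front [205. 204.]
rim 31 [322. 566.]
rim 36 [316. 537.]
rim 41 [310. 509.]
```

View pics/cmp.png

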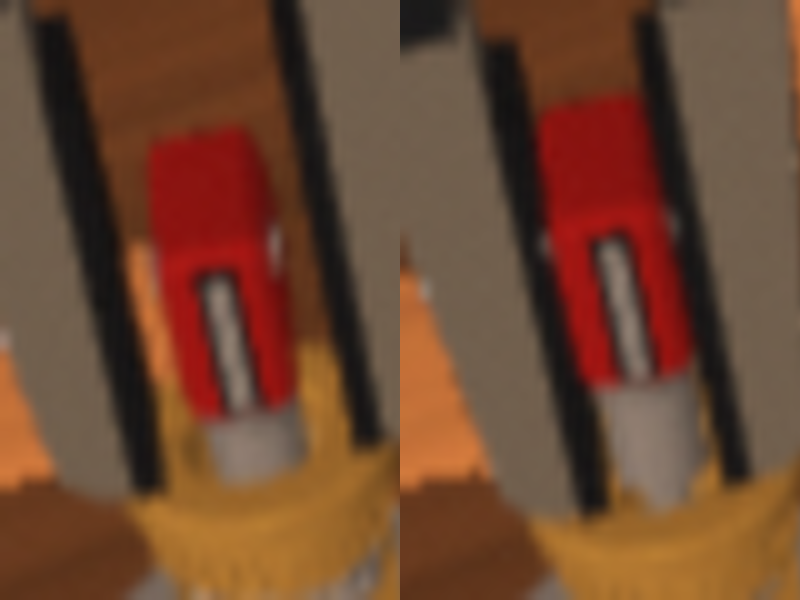

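Emit:
send_rows:
  moves:
    - [0, 0, 0, 0, 255]
    - [0, 0, 0, 0, 255]

```text
time: 17.82
ee_pos: [0.5447, -0.2184, 0.0585]
ee_rot: [0.098, 0.7, -0.098, 0.7]
force: [-0.5, 0.7, 4.0]
gripper_width: 0.0135
```

Emit:
send_rows:
  moves:
    - [-0.3, 0, 0, 0, 255]
    - [-0.3, 0, 0, 0, 255]

```text
time: 18.08
ee_pos: [0.5447, -0.2183, 0.0586]
ee_rot: [0.098, 0.7, -0.098, 0.7]
force: [0.0, 0.9, 3.0]
gripper_width: 0.0138
```

Emit:
send_rows:
  moves:
    - [-0.3, 0, 0, 0, 255]
    - [-0.3, 0, 0, 0, 255]

```text
time: 18.32
ee_pos: [0.5447, -0.2183, 0.0588]
ee_rot: [0.098, 0.7, -0.098, 0.7]
force: [-0.1, 0.7, -0.4]
gripper_width: 0.0142
```

Emit:
send_rows:
  moves:
    - [-0.3, 0, 0, 0, 255]
    - [-0.3, 0, 0, 0, 255]

```text
time: 18.58
ee_pos: [0.5446, -0.2183, 0.0589]
ee_rot: [0.098, 0.7, -0.098, 0.7]
force: [1.2, 0.1, -4.6]
gripper_width: 0.014
```

Emit:
send_rows:
  moves:
    - [1.5, 0, 0, 0, 255]
    - [3, 0, 0, 0, 255]
    - [4.5, 0, 0, 0, 255]
    - [5.2, 0, 0, 0, 255]

```text
time: 19.08
ee_pos: [0.5447, -0.2184, 0.0548]
ee_rot: [0.098, 0.7, -0.098, 0.7]
force: [-2.2, 1.7, 8.0]
gripper_width: 0.0138
```

Emit:
send_rows:
  moves:
    - [0, 0, 0, 0, 205]
    - [0, 0, 0, 0, 205]
    - [0.5, 0, 0, 0, 205]
    - [0.8, 0, 0, 0, 205]
    - [0.8, 0, 0, 0, 205]

```text
time: 19.7
ee_pos: [0.5451, -0.2188, 0.0543]
ee_rot: [0.098, 0.7, -0.098, 0.701]
force: [-1.5, 0.6, 8.3]
gripper_width: 0.018
```

Emit:
send_rows:
  moves:
    - [0.4, 0, 0, 0, 205]
    - [0.4, 0, 0, 0, 205]

```text
time: 19.95
ee_pos: [0.5451, -0.2188, 0.054]
ee_rot: [0.098, 0.7, -0.098, 0.701]
force: [-2.0, 0.1, 8.9]
gripper_width: 0.0182
```

Emit:
send_rows:
  moves:
    - [0.3, 0, 0, 0, 205]
    - [0.3, 0, 0, 0, 205]

```text
time: 20.2
ee_pos: [0.5451, -0.2187, 0.0536]
ee_rot: [0.098, 0.7, -0.098, 0.701]
force: [-1.6, 0.8, 8.7]
gripper_width: 0.0185
```

Emit:
send_rows:
  moves:
    - [0.15, 0, 0, 0, 205]
    - [0.15, 0, 0, 0, 205]

```text
time: 20.45
ee_pos: [0.5452, -0.2188, 0.0535]
ee_rot: [0.098, 0.7, -0.098, 0.701]
force: [-1.4, 1.8, 8.7]
gripper_width: 0.0179
```

Emit:
send_rows:
  moves:
    - [0.15, 0, 0, 0, 205]
    - [0.15, 0, 0, 0, 205]

```text
time: 20.7
ee_pos: [0.5451, -0.2188, 0.0535]
ee_rot: [0.098, 0.7, -0.098, 0.701]
force: [-2.4, 0.4, 10.0]
gripper_width: 0.018
```

Emit:
send_rows:
  moves:
    - [0.15, 0, 0, 0, 205]
    - [0.15, 0, 0, 0, 205]

```text
time: 20.95
ee_pos: [0.5452, -0.2188, 0.0535]
ee_rot: [0.098, 0.7, -0.098, 0.701]
force: [-2.7, 0.8, 11.2]
gripper_width: 0.0181
```

Emit:
send_rows:
  moves:
    - [0.1, 0, 0, 0, 205]
    - [0.1, 0, 0, 0, 205]

```text
time: 21.2
ee_pos: [0.5452, -0.2188, 0.0534]
ee_rot: [0.098, 0.7, -0.098, 0.701]
force: [-3.0, 1.3, 12.4]
gripper_width: 0.0178
```

```bash
python3 snap.py 6 scene; python3 - <<'E'
from h import *
def red(n):
    im=load(n)["image"].astype(float); r=(im[...,0]-.5*(im[...,1]+im[...,2]))
    return r
def slot(n,dx,dy):
    return load(n)["image"][:,:,0].astype(np.float32)
for n in["scene0","scene4","scene6","scene5"]:
    im=load(n)["image"].astype(float); R,G,B=im[...,0],im[...,1],im[...,2]
    w=np.clip((R-2.2*np.maximum(G,B)),0,None); w=w*0+((R>90)&(G<60)&(B<60))
    w=w[262:322,150:200]; ys,xs=np.nonzero(w); print(n,len(ys),ys.mean()+262,xs.mean()+150,ys.min()+262,ys.max()+262)
t=load("scene6")["image"][282:305,166:180]  # slot+body
for n in["scene4","scene5","scene6"]:
    a=cv2.resize(load(n)["image"],None,fx=8,fy=8,interpolation=cv2.INTER_CUBIC); tt=cv2.resize(t,None,fx=8,fy=8,interpolation=cv2.INTER_CUBIC)
    r=cv2.matchTemplate(a[250*8:330*8,150*8:200*8],tt,cv2.TM_CCOEFF_NORMED); _,m,_,l=cv2.minMaxLoc(r); print(n,m,l[0]/8+150,l[1]/8+250)
c=load("scene6");print(proj(c,[.557,-.222,.08])-proj(c,[.557,-.222,.085]))
E
```

```text
21.2 [ 0.5452 -0.2188  0.0534] [[0.0009, 0.2741, 0.9617], [-0.0007, 0.9617, -0.2741], [-1.0, -0.0004, 0.0011]] [-3.    1.32 12.35] 0.017827300197092534
scene0 270 287.4111111111111 171.40740740740742 275 303
scene4 753 287.8565737051793 168.88977423638778 262 321
scene6 650 287.9215384615385 168.96153846153845 262 321
scene5 581 290.9931153184165 169.79001721170397 262 321
scene4 0.8448086977005005 165.75 282.25
scene5 0.8667097091674805 165.375 278.5
scene6 0.997779369354248 166.0 282.0
[0.64190559 2.98283147]
```

Emit:
send_rows:
  moves:
    - [0, 0, 0, 0, 216]
    - [0, 0, 0, 0, 255]
    - [0, 0, 0, 0, 255]
    - [0, 0, 0, 0, 255]
  squeeze: 15

```text
time: 21.75
ee_pos: [0.5456, -0.2188, 0.0535]
ee_rot: [0.098, 0.7, -0.098, 0.701]
force: [-0.5, 1.7, 11.8]
gripper_width: 0.0139
```

Emit:
send_rows:
  moves:
    - [0.1, 0, 0, 0, 255]
    - [0.1, 0, 0, 0, 255]
    - [-4, 0, 0, 0, 255]
    - [-4, 0, 0, 0, 255]

```text
time: 22.25
ee_pos: [0.5456, -0.2188, 0.0573]
ee_rot: [0.098, 0.7, -0.098, 0.701]
force: [-0.7, 1.8, 7.3]
gripper_width: 0.0136
```

Emit:
send_rows:
  moves:
    - [-0.5, 0, 0, 0, 255]
    - [-0.5, 0, 0, 0, 255]

```text
time: 22.5
ee_pos: [0.5455, -0.2187, 0.0575]
ee_rot: [0.098, 0.7, -0.098, 0.701]
force: [-0.1, 0.9, 5.6]
gripper_width: 0.014
```

Emit:
send_rows:
  moves:
    - [-0.4, 0, 0, 0, 255]
    - [-0.4, 0, 0, 0, 255]

```text
time: 22.75
ee_pos: [0.5455, -0.2187, 0.0579]
ee_rot: [0.098, 0.7, -0.098, 0.701]
force: [0.3, 0.4, 6.3]
gripper_width: 0.0139
```

Emit:
send_rows:
  moves:
    - [-0.4, 0, 0, 0, 255]
    - [-0.4, 0, 0, 0, 255]

```text
time: 23.0
ee_pos: [0.5455, -0.2187, 0.0582]
ee_rot: [0.098, 0.7, -0.098, 0.701]
force: [-0.4, 1.3, 5.7]
gripper_width: 0.014
```

Emit:
send_rows:
  moves:
    - [-0.4, 0, 0, 0, 255]
    - [-0.4, 0, 0, 0, 255]

```text
time: 23.25
ee_pos: [0.5455, -0.2187, 0.0583]
ee_rot: [0.098, 0.7, -0.098, 0.701]
force: [1.2, 1.0, 6.1]
gripper_width: 0.0139
```

Emit:
send_rows:
  moves:
    - [-0.3, 0, 0, 0, 255]
    - [-0.3, 0, 0, 0, 255]

```text
time: 23.5
ee_pos: [0.5455, -0.2187, 0.0584]
ee_rot: [0.098, 0.7, -0.098, 0.701]
force: [2.3, 0.5, 5.5]
gripper_width: 0.0135
```

Emit:
send_rows:
  moves:
    - [-0.3, 0, 0, 0, 255]
    - [-0.3, 0, 0, 0, 255]

```text
time: 23.75
ee_pos: [0.5454, -0.2186, 0.0585]
ee_rot: [0.098, 0.7, -0.098, 0.701]
force: [3.8, -1.0, 3.9]
gripper_width: 0.0139
```

Emit:
send_rows:
  moves:
    - [-0.3, 0, 0, 0, 255]
    - [-0.3, 0, 0, 0, 255]

```text
time: 24.0
ee_pos: [0.5452, -0.2186, 0.0587]
ee_rot: [0.098, 0.7, -0.098, 0.701]
force: [5.2, -1.0, 1.1]
gripper_width: 0.014
```

```bash
python3 snap.py 7 scene top wrist; python3 - <<'E'
from h import *
t=load("scene6")["image"][280:305,164:182]
for n in["scene5","scene6","scene7"]:
    a=cv2.resize(load(n)["image"],None,fx=8,fy=8,interpolation=cv2.INTER_CUBIC); tt=cv2.resize(t,None,fx=8,fy=8,interpolation=cv2.INTER_CUBIC)
    r=cv2.matchTemplate(a[250*8:330*8,150*8:200*8],tt,cv2.TM_CCOEFF_NORMED); _,m,_,l=cv2.minMaxLoc(r); print(n,m,l[0]/8+150,l[1]/8+250)
ims=[]
for n in ["scene6","scene7"]:
    c=load(n); a=cv2.resize(c["image"][262:342,148:205],None,fx=7,fy=7,interpolation=cv2.INTER_CUBIC)[:,:,::-1]; ims.append(a)
cv2.imwrite("pics/cmp2.png",np.hstack(ims))
E
```

```text
24.0 [ 0.5452 -0.2186  0.0587] [[0.0009, 0.2742, 0.9617], [-0.0004, 0.9617, -0.2742], [-1.0, -0.0001, 0.001]] [ 5.15 -0.95  1.09] 0.014041958018184331
scene5 0.7740381956100464 163.375 276.75
scene6 0.9985539317131042 164.0 280.0
scene7 0.7783492803573608 163.25 276.875
```

View pics/cmp2.png

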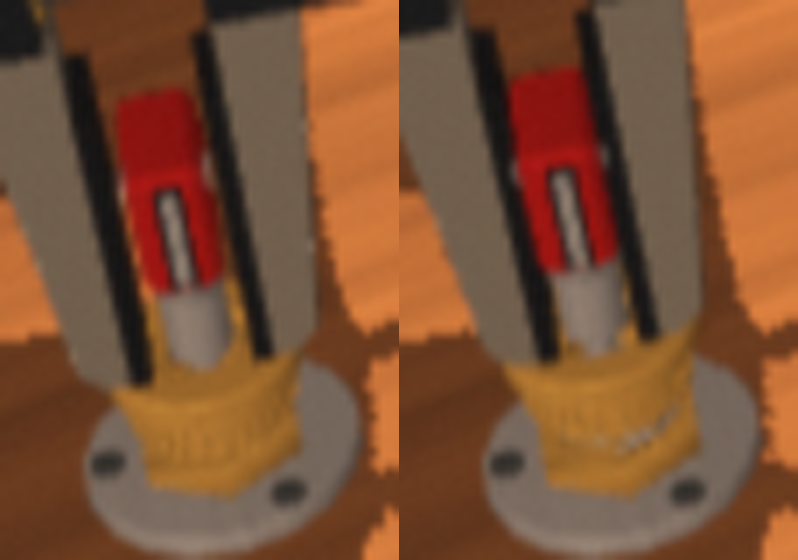

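Emit:
send_rows:
  moves:
    - [0.6, 0, 0, 0, 255]
    - [0.6, 0, 0.6, 0, 255]
    - [0.6, 0, 1, 0, 255]
    - [0.6, 0, 1, 0, 255]

```text
time: 24.65
ee_pos: [0.5453, -0.2186, 0.0581]
ee_rot: [0.098, 0.701, -0.098, 0.7]
force: [2.3, 0.0, 5.7]
gripper_width: 0.0137
```

Emit:
send_rows:
  moves:
    - [-0.4, 0, 0, 0, 255]
    - [-0.8, 0, 0, 0, 255]
    - [-0.8, 0, 0, 0, 255]

```text
time: 25.02
ee_pos: [0.5453, -0.2185, 0.0586]
ee_rot: [0.098, 0.701, -0.098, 0.7]
force: [1.4, -0.3, 2.2]
gripper_width: 0.0137
```

Emit:
send_rows:
  moves:
    - [0, 0, 0.5, 0, 255]
    - [0, 0, 1, 0, 255]
    - [0, 0, 1, 0, 255]

```text
time: 25.4
ee_pos: [0.5455, -0.2186, 0.0585]
ee_rot: [0.098, 0.701, -0.098, 0.699]
force: [-3.1, 1.0, 5.3]
gripper_width: 0.0137
```

Emit:
send_rows:
  moves:
    - [-0.3, 0, 0, 0, 255]
    - [-0.3, 0, 0, 0, 255]

```text
time: 25.65
ee_pos: [0.5456, -0.2186, 0.0586]
ee_rot: [0.098, 0.701, -0.098, 0.699]
force: [-3.9, -0.2, 1.5]
gripper_width: 0.0139
```

Emit:
send_rows:
  moves:
    - [0, 0, -0.6, 0, 255]
    - [0, 0, -0.6, 0, 255]
    - [-0.3, 0, -0.6, 0, 255]
    - [-0.3, 0, -0.6, 0, 255]
  squeeze: 18

```text
time: 26.15
ee_pos: [0.5456, -0.2186, 0.0589]
ee_rot: [0.098, 0.701, -0.098, 0.7]
force: [-2.6, 0.3, -5.4]
gripper_width: 0.0139
```

Emit:
send_rows:
  moves:
    - [-0.3, 0, 0, 0, 255]
    - [-0.3, 0, 0, 0, 255]

```text
time: 26.4
ee_pos: [0.5457, -0.2186, 0.0594]
ee_rot: [0.098, 0.701, -0.098, 0.7]
force: [-3.5, 1.0, -7.3]
gripper_width: 0.0139
```

Emit:
send_rows:
  moves:
    - [-0.3, 0, -0.3, 0, 255]
    - [-0.6, 0, -0.3, 0, 255]
    - [-0.6, 0, -0.3, 0, 255]

```text
time: 26.78
ee_pos: [0.5457, -0.2186, 0.0604]
ee_rot: [0.098, 0.7, -0.098, 0.7]
force: [-3.0, 0.1, -5.4]
gripper_width: 0.0138
```

Emit:
send_rows:
  moves:
    - [-0.3, 0, 0, 0, 255]
    - [-0.6, 0, 0, 0, 255]
    - [-0.6, 0, 0, 0, 255]

```text
time: 27.15
ee_pos: [0.5457, -0.2186, 0.061]
ee_rot: [0.098, 0.7, -0.098, 0.7]
force: [-4.0, 1.6, -5.7]
gripper_width: 0.0141
```

Emit:
send_rows:
  moves:
    - [-0.4, 0, -0.3, 0, 255]
    - [-0.8, 0, -0.3, 0, 255]
    - [-1.2, 0, -0.3, 0, 255]

```text
time: 27.52
ee_pos: [0.5457, -0.2186, 0.0622]
ee_rot: [0.098, 0.7, -0.098, 0.7]
force: [-1.5, 1.1, -5.8]
gripper_width: 0.0136
```

```bash
python3 snap.py 8 scene; python3 - <<'E'
from h import *
t=load("scene7")["image"][277:302,163:181]
for n in["scene6","scene7","scene8"]:
    a=cv2.resize(load(n)["image"],None,fx=8,fy=8,interpolation=cv2.INTER_CUBIC); tt=cv2.resize(t,None,fx=8,fy=8,interpolation=cv2.INTER_CUBIC)
    r=cv2.matchTemplate(a[250*8:330*8,150*8:200*8],tt,cv2.TM_CCOEFF_NORMED); _,m,_,l=cv2.minMaxLoc(r); print(n,m,l[0]/8+150,l[1]/8+250)
ims=[]
for n in ["scene7","scene8"]:
    c=load(n); a=cv2.resize(c["image"][262:342,148:205],None,fx=7,fy=7,interpolation=cv2.INTER_CUBIC)[:,:,::-1]; ims.append(a)
cv2.imwrite("pics/cmp3.png",np.hstack(ims))
E
```

```text
27.525 [ 0.5457 -0.2186  0.0622] [[0.0003, 0.2743, 0.9616], [-0.0001, 0.9616, -0.2743], [-1.0, 0.0, 0.0003]] [-1.49  1.13 -5.82] 0.01362139185603785
scene6 0.7858161926269531 163.625 280.0
scene7 0.9989895820617676 163.0 277.0
scene8 0.9884976744651794 162.625 275.125
```

View pics/cmp3.png

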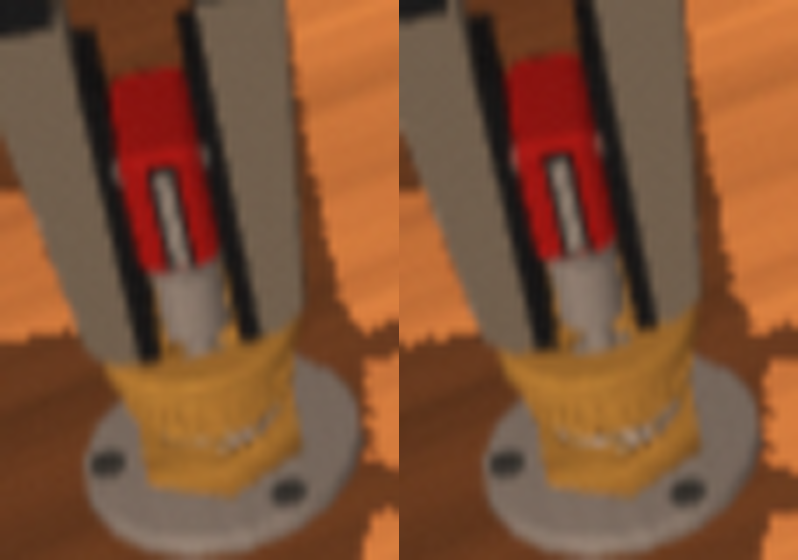

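Emit:
send_rows:
  moves:
    - [-0.5, 0, 0, 0, 255]
    - [-1, 0, 0, 0, 255]
    - [-1.5, 0, 0, 0, 255]
    - [-2, 0, 0, 0, 255]

```text
time: 28.08
ee_pos: [0.5467, -0.2191, 0.065]
ee_rot: [0.098, 0.699, -0.098, 0.701]
force: [-0.7, -0.5, 0.9]
gripper_width: 0.0138
```

Emit:
send_rows:
  moves:
    - [-0.5, 0, 0, 0, 255]
    - [-1, 0, 0, 0, 255]
    - [-1.5, 0, 0, 0, 255]
    - [-2, 0, 0, 0, 255]

```text
time: 28.58
ee_pos: [0.5455, -0.2186, 0.0661]
ee_rot: [0.098, 0.7, -0.098, 0.7]
force: [-0.3, 0.4, -0.5]
gripper_width: 0.014
```

Emit:
send_rows:
  moves:
    - [-4, 0, 0, 0, 255]
    - [-10, 0, 0, 0, 255]
    - [-18, 0, 0, 0, 255]
    - [-26, 0, 0, 0, 255]
    - [-36, 0, 0, 0, 255]

```text
time: 29.2
ee_pos: [0.5455, -0.2186, 0.1028]
ee_rot: [0.098, 0.7, -0.098, 0.7]
force: [0.2, 0.3, -0.1]
gripper_width: 0.0137
```

```bash
python3 snap.py 9 scene; python3 - <<'E'
from h import *
ims=[]
for n in ["scene0","scene9"]:
    c=load(n); a=cv2.resize(c["image"][232:342,143:208],None,fx=5,fy=5,interpolation=cv2.INTER_CUBIC)[:,:,::-1]; ims.append(a)
cv2.imwrite("pics/cmp4.png",np.hstack(ims))
from cell import robot
from scipy.spatial.transform import Rotation as R
o=robot.get_obs();print(o["q"].round(3)); c=load("top0")
P=np.array([ray(c,u,v,.046) for u,v in [(169,234),(280,236),(276,348),(164,344)]]).mean(0);print("tray",P)
print("door key",ray(c,335,235,.026),"whistle",ray(c,328,288,.035),"opener",ray(c,335,177,.03))
P[2]=.15; print(R.from_quat(o["ee_rot"]).as_matrix().T@(P-o["ee_pos"])*1000)
E
```

```text
29.2 [ 0.5455 -0.2186  0.1028] [[0.0, 0.2743, 0.9616], [-0.0, 0.9616, -0.2743], [-1.0, -0.0, 0.0001]] [ 0.15  0.34 -0.08] 0.013737824824726864
[-0.384  0.422  1.807  0.     0.911 -1.677]
tray [0.47485975 0.1762824  0.046     ]
door key [ 0.56045032 -0.00530632  0.026     ] whistle [0.47468905 0.00794068 0.035     ] opener [ 0.65510709 -0.00726807  0.03      ]
[ -46.2261136   360.43752366 -176.98714712]
```

View pics/cmp4.png

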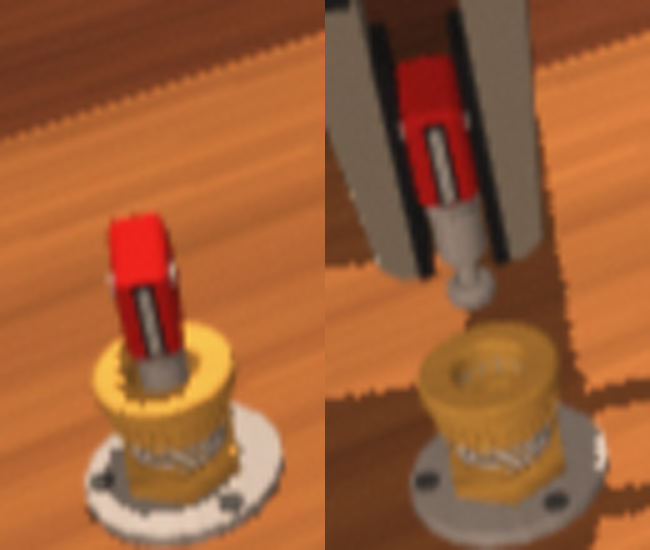

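Emit:
send_rows:
  moves:
    - [-30, 0, 0, 0, 255]
    - [-46, 50, -24, 0, 255]
    - [-46, 360, -177, 0, 255]
    - [-46, 360, -177, 0, 255]
    - [-46, 360, -177, 0, 255]

```text
time: 29.88
ee_pos: [0.5021, 0.0222, 0.1487]
ee_rot: [0.098, 0.7, -0.098, 0.701]
force: [0.8, -0.5, -0.1]
gripper_width: 0.0138
```

```bash
cat > to.py <<'E'
from cell import robot
from scipy.spatial.transform import Rotation as R
import numpy as np,sys
o=robot.get_obs(); print(o["time"],R.from_quat(o["ee_rot"]).as_matrix().T@(np.array([float(a) for a in sys.argv[1:4]])-o["ee_pos"])*1000,o["ee_pos"])
E
python3 to.py .475 .176 .15
```

```text
29.875 [ -1.35642777 140.42032966 -68.34477557] [0.50212707 0.02220459 0.14865429]
```

Emit:
send_rows:
  moves:
    - [0, 140, -68, 0, 255]
    - [0, 140, -68, 0, 255]
    - [0, 140, -68, 0, 255]
    - [40, 140, -68, 0, 255]
    - [70, 140, -68, 0, 255]

```text
time: 30.5
ee_pos: [0.4753, 0.1745, 0.0775]
ee_rot: [0.097, 0.7, -0.097, 0.701]
force: [-0.2, 0.1, -1.1]
gripper_width: 0.0139
```

```bash
python3 snap.py 10 scene wrist; python3 - <<'E'
from h import *
c=load("scene10"); cv2.imwrite("pics/s10c.png",cv2.resize(c["image"][90:270,270:460],None,fx=3,fy=3,interpolation=cv2.INTER_CUBIC)[:,:,::-1])
E
```

```text
30.5 [0.4753 0.1745 0.0775] [[0.0007, 0.2728, 0.9621], [0.0002, 0.9621, -0.2728], [-1.0, 0.0004, 0.0006]] [-0.19  0.06 -1.09] 0.013900131228969966
```

View pics/s10c.png

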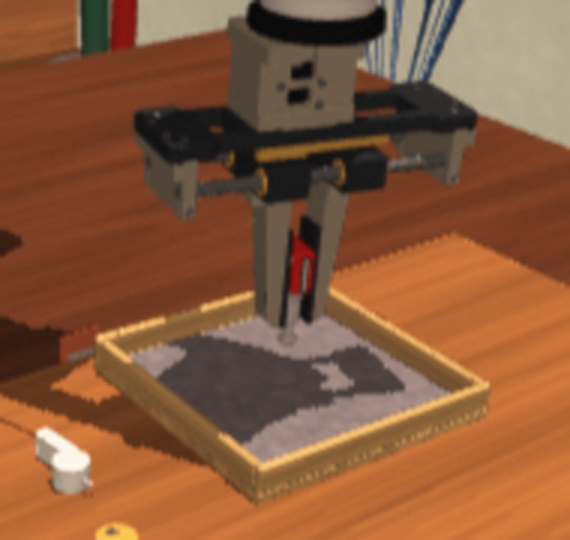

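Emit:
send_rows:
  moves:
    - [12, 0, 0, 0, 255]
    - [22, 0, 0, 0, 255]
    - [27, 0, 0, 0, 255]
    - [28.5, 0, 0, 0, 255]
    - [28.5, 0, 0, 0, 255]

```text
time: 31.22
ee_pos: [0.4757, 0.1738, 0.0498]
ee_rot: [0.098, 0.7, -0.098, 0.7]
force: [-0.9, -0.9, 0.0]
gripper_width: 0.0138
```

Emit:
send_rows:
  moves:
    - [0.5, 0, 0, 0, 255]
    - [1, 0, 0, 0, 255]
    - [1.5, 0, 0, 0, 255]
    - [1.5, 0, 0, 0, 255]

```text
time: 31.72
ee_pos: [0.4755, 0.1738, 0.0481]
ee_rot: [0.098, 0.7, -0.098, 0.7]
force: [0.7, -0.2, -1.0]
gripper_width: 0.0138
```

Tip is ~2 mm over the felt, inside the tray; release gently, then rise.

Emit:
send_rows:
  moves:
    - [1, 0, 0, 0, 255]
    - [1, 0, 0, 0, 200]
    - [1, 0, 0, 0, 150]
    - [1, 0, 0, 0, 100]
    - [1, 0, 0, 0, 100]

```text
time: 32.35
ee_pos: [0.4755, 0.1738, 0.0472]
ee_rot: [0.098, 0.7, -0.098, 0.7]
force: [0.0, -0.7, -0.5]
gripper_width: 0.0477
```

```bash
python3 snap.py 11 scene wrist; python3 - <<'E'
from h import *
c=load("scene11"); cv2.imwrite("pics/s11c.png",cv2.resize(c["image"][90:270,270:460],None,fx=3,fy=3,interpolation=cv2.INTER_CUBIC)[:,:,::-1])
E
```

```text
32.35 [0.4755 0.1738 0.0472] [[0.0001, 0.2742, 0.9617], [-0.0, 0.9617, -0.2742], [-1.0, 0.0, 0.0001]] [ 0.03 -0.73 -0.47] 0.04772943766866868
```

View pics/s11c.png

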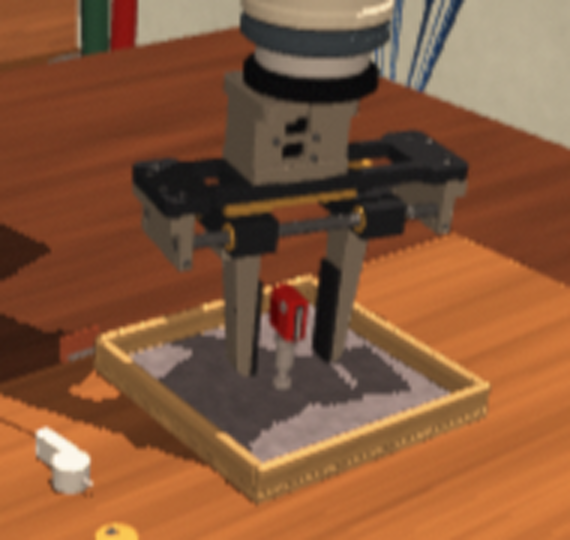

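View pics/wrist11.png

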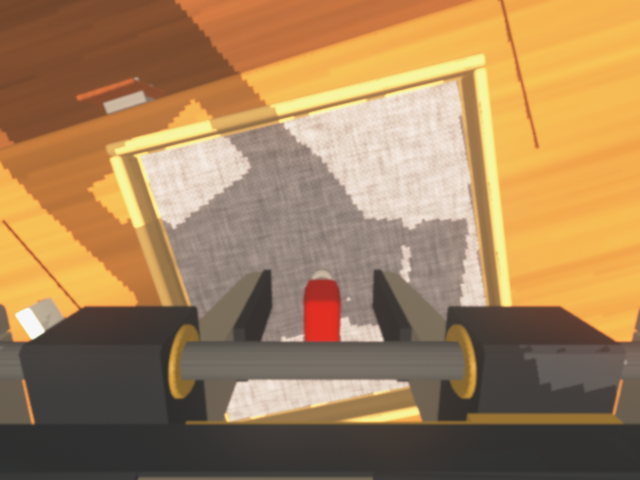

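Emit:
send_rows:
  moves:
    - [0, 0, 0, 0, 0]
    - [0, 0, 0, 0, 0]
    - [0, 0, 0, 0, 0]
    - [0, 0, 0, 0, 0]
    - [0, 0, 0, 0, 0]

```text
time: 33.08
ee_pos: [0.4755, 0.1738, 0.0471]
ee_rot: [0.098, 0.7, -0.098, 0.7]
force: [-0.7, -0.7, -0.3]
gripper_width: 0.0918
```

```bash
python3 snap.py 12 wrist
```

```text
33.075 [0.4755 0.1738 0.0471] [[0.0, 0.2742, 0.9617], [0.0, 0.9617, -0.2742], [-1.0, 0.0, 0.0]] [-0.72 -0.72 -0.29] 0.09179235102424209
```

View pics/wrist12.png

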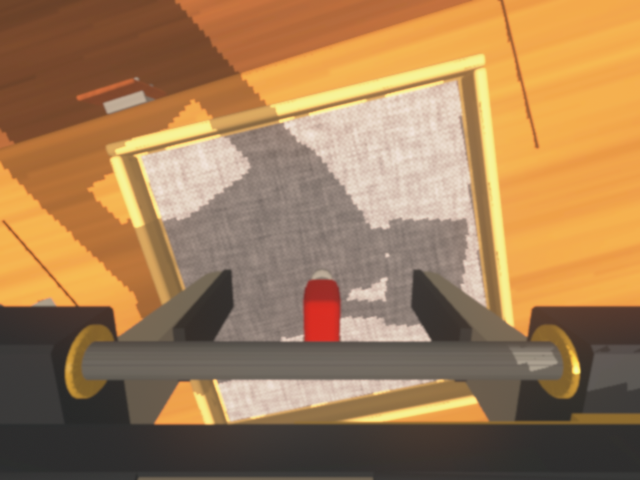

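Emit:
send_rows:
  moves:
    - [-38, 0, 0, 0, 0]
    - [-38, 0, 0, 0, 0]
    - [-38, 20, 0, 0, 0]
    - [-38, 34, 0, 0, 0]
    - [-38, 38, 0, 0, 0]

```text
time: 33.75
ee_pos: [0.4859, 0.2116, 0.0844]
ee_rot: [0.097, 0.701, -0.098, 0.7]
force: [0.2, 0.3, -0.4]
gripper_width: 0.0922
```

Emit:
send_rows:
  moves:
    - [0, 4, 0, 0, 0]
    - [0, 8, 0, 0, 0]
    - [0, 12, 0, 0, 0]
    - [0, 14, 0, 0, 0]
    - [0, 0, 0, 0, 0]

```text
time: 34.38
ee_pos: [0.4861, 0.2104, 0.0852]
ee_rot: [0.098, 0.7, -0.097, 0.701]
force: [0.0, -1.2, -0.6]
gripper_width: 0.0917
```

```bash
python3 snap.py 13 wrist scene
```

```text
34.375 [0.4861 0.2104 0.0852] [[0.0005, 0.2733, 0.9619], [0.0002, 0.9619, -0.2733], [-1.0, 0.0004, 0.0005]] [ 0.03 -1.18 -0.64] 0.09165198376604874
```

View pics/wrist13.png

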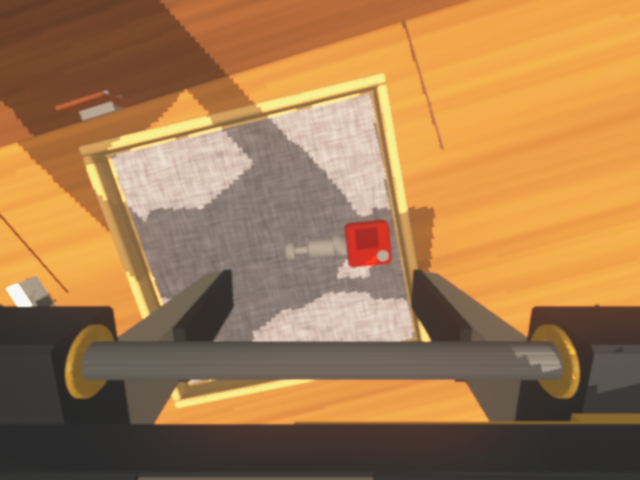

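Key lies flat in the tray, tip at pixel (290,251). I'll rise clear and check everything.

Emit:
send_rows:
  moves:
    - [-60, 0, 0, 0, 0]
    - [-120, 0, 0, 0, 0]
    - [-120, 80, -60, 0, 0]
    - [-120, 120, -120, 0, 0]
    - [-120, 120, -120, 0, 0]

```text
time: 35.1
ee_pos: [0.4022, 0.3599, 0.2055]
ee_rot: [0.098, 0.7, -0.098, 0.7]
force: [0.1, -0.3, -0.1]
gripper_width: 0.0922
```

```bash
python3 snap.py 14 top scene; python3 - <<'E'
from h import *
c=load("top14"); d=load("top0")
for nm,(u,v,w,hh) in {"door":(322,210,26,48),"whistle":(318,268,22,42),"opener":(318,148,34,55),"sleeve/dock":(445,220,28,45)}.items():
    t=d["image"][v:v+hh,u:u+w]; r=cv2.matchTemplate(c["image"][v-10:v+hh+10,u-10:u+w+10],t,cv2.TM_CCOEFF_NORMED); _,m,_,l=cv2.minMaxLoc(r); print(nm,m,l[0]-10,l[1]-10)
a,b=load("scene0")["image"],load("scene14")["image"]
cv2.imwrite("pics/fin.png",np.hstack([cv2.resize(x[265:345,140:220],None,fx=5,fy=5,interpolation=cv2.INTER_CUBIC) for x in(a,b)])[:,:,::-1])
E
```

```text
35.1 [0.4022 0.3599 0.2055] [[0.0003, 0.2744, 0.9616], [0.0006, 0.9616, -0.2744], [-1.0, 0.0006, 0.0001]] [ 0.13 -0.32 -0.08] 0.09215744768215808
door 0.9921874403953552 0 0
whistle 0.9976846575737 0 0
opener 0.9947331547737122 0 0
sleeve/dock 0.8408237099647522 0 0
```

View pics/top14.png

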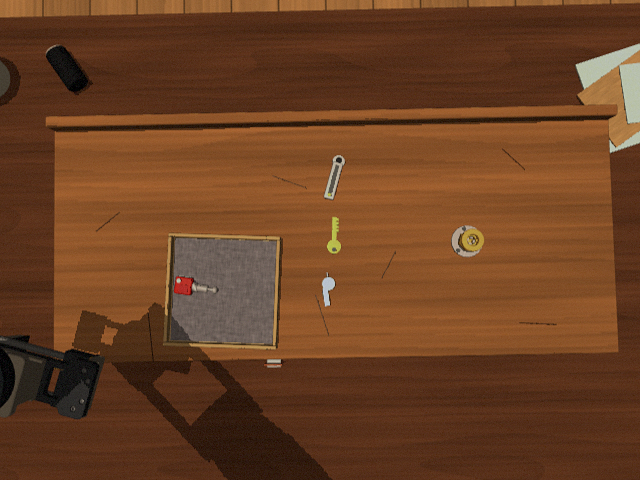

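View pics/fin.png

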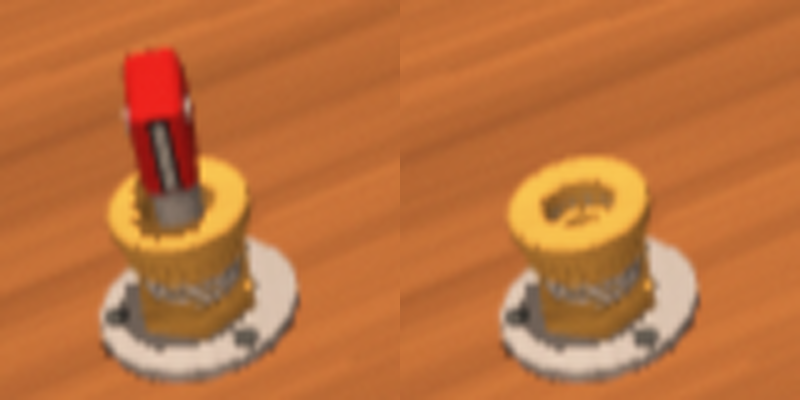

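The key lies in the tray with its tip at about pixel (214,290). The sleeve is at its starting height and the other three items haven't moved.

```bash
python3 -c "
from cell import robot
print(robot.sign_off())"
```

```text
the job is handed in; nothing more can be done
None
```

The red bike-lock key is out of the dock and lying in the tray. I handed the job in at about 35 s. `sign_off` reported no verdict, so the results below come from my own checks.

**What I did:** I felt the sleeve's rim at about 63 mm and its stop at about 53.5 mm above the work surface. I pressed at most about 12–13 N, closed on the red body and drew the key up. I then lowered it in the fingers to about 1 mm above the felt in the middle of the tray and let go.

**What went wrong on the way:**
- **Resistance while drawing:** the key met resistance about 5 mm up. I took this for the lock, backed off and pressed the sleeve back a second time. On the second try it came out steadily against about 6–7 N of drag. The wrist readings suggest the key was pulled with about 12 N at most. I have no direct reading of the force between key and dock, which had to stay under 25 N.
- **Key left standing:** after I let go it stood upright on its tip, so I nudged it over with one open finger.

**Last checks:**
- **Key:** it lies flat inside the tray walls, let go, with the arm well clear.
- **Sleeve:** it looks the same as at the start in the scene camera. I judged this by eye and did not measure it to the 1.5 mm limit.
- **Door key, whistle and opener:** no shift (0 px) in the top camera.
- **Dock position:** the cameras disagreed by about 3–4 mm. I trusted the wrist camera because it put the fingertips where they should be.

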